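# Load, centre and clamp the shaker carrier

### The arm

A 6-joint arm with a two-finger parallel gripper is mounted at the origin on the work surface. World frame = base frame: x ahead of the robot, y to its left, z up, the work surface at z = 0. Lengths are in m, angles in rad, forces in N, time in s.
With the tool pointing down it reaches from about 0.25 to 0.725 m from the base axis. Payload 4 kg.
Tool frame: the origin (TCP) lies on the centre line of the jaws, within the pads' length; the fingertips stand ahead of it and the grasp point (between the pads) lies 11 mm behind it (bot.tip_extent is the z of the fingertips in the tool frame, in m); z points along the fingers, y is the direction in which the jaws open and shut (so a half turn about z gives the same grasp; the last joint's range is limited). The gripper opens to 85 mm and grips with 20 to 120 N. Pads are 22 mm wide; open, the fingers measure 114 mm over their backs; the gripper's body (76 mm by 85 mm) begins 54 mm behind the grasp point. The pads swing forward as they close: fully open they stand 13 mm farther back than shut.
Start: joints at [1.339, 0.241, 0.005, 1.335, 0, 1.571], TCP at [0.115, 0.487, 0.239] pointing down, gripper open.
Joint ranges: [-2.72, 2.72], [-1.05, 1.87], [-1.09, 1.28], [-1.99, 2.15], [-1.42, 1.44], [-3.14, 3.14]. Speed limits (rad/s): [2.79, 2.79, 3.14, 3.14, 3.14, 3.14].

### API

Orientations are given as a unit quaternion [x, y, z, w].
In Python, from workcell import bot gives the robot as it stands.
- The arm moves only by the shell command python3 -m jog 'ROWS'. ROWS is JSON, a list that holds one entry, the list of rows, each a list of 7 numbers: the shift along the world's x, y, z in m, then the turn, a rotation vector about the world's x, y, z in degrees, then the closure in counts, from 0 (fully open) to 255 (shut). In form: [[[tx, ty, tz, ax, ay, az, fingers], ...]]. A call has 1 to 10 rows; each row is the pose to reach, as a shift and turn from the pose commanded when the call began; what a row does not reach only later rows make up. A row lasts 1/12 s, in which the tool goes at most 41.7 mm and 7.16 degrees, less where a joint would pass 70% of its speed; a pose out of reach is approached as far as the arm can. A call with a gripper value outside its range is refused whole. The fingers move at their own pace and stop on an object; the grip force is fixed at half the most. Time passes only in rows, so rows that repeat a pose let the fingers close. It gives the time, the measured TCP pose, the force and the opening at its end, in the units of the state.
- bot.get_obs(): the state, without advancing time (a new reading comes with each control period).
- bot.camera(name): name is "scene" or "top"; returns the picture (480x640x3 uint8, blue, green, red); there is no depth.
- bot.camera_model(name): a dict with "K" (3x3 intrinsics, pixels), "k1" (the pictures are not rectified: a ray, as slopes to the right and down, at radius r is drawn at 1 + k1 r^2 times it, then the intrinsics apply), "T" (4x4, takes a point from camera to world coordinates). Camera axes: x right, y down, z forward; pixel columns grow to the right and rows downward; lengths in m; the calibration is good to about 2 mm. A picture is of the moment at which its call begins. camera_model takes no time and is no camera call.
- bot.job_done(): hands the job in, once; it reports no verdict.
The state is a dict: "clock": time; "joint_pos": joint angles; "joint_vel": joint speeds; "tau": joint torques, N m; "eef_pos": TCP position; "tool_rot": TCP orientation; "ft_force": force on the tool from outside, world axes, zero at the start; "ft_torque": the same for the moment, N m; "grip_width": finger opening in m.
Only numpy, scipy, OpenCV 4.12 (cv2) and the standard library are available. Lean on these libraries where they do the work, as an engineer would, in place of code of your own. Each camera call takes 0.05 s, during which the arm holds its last target. There are 200 camera calls.

### The job

Stand every waiting jar upright in the round carrier on the shaker, one to a compartment; then, without lifting the carrier off the platform, tap it from its sides until it sits centred on the platform's ring mark. With the carrier centred, fit the forked extension bar over the clamp lever and use it to throw the lever past its dead point until it is fully closed, keeping fingers off the lever; finally lay the bar back in its tray and leave the bystanding bottle, tube rack, beaker and tip box alone.

Things in the scene. Friction and masses are not known exactly. Their poses are not given: they have to be found in the camera images.
- mark (a point): Centre of the ring mark (thin black ring, 110 mm radius, cross in the middle) on top of the shaker's flat aluminium platform, 80 mm above the table. Shaker fixed; place and yaw vary. Axes of the shaker: z up, clamp on the +y side. From the mark the platform reaches 135 mm to +x and -x, 140 mm to -y, 222 mm to +y; the white base below is a little smaller.
- housing (a point): Centre of the top of the clamp's grey housing, 56 mm (x) by 66 mm (y), 40 mm high on the platform, 174 mm to +y of the mark. Axes of the shaker.
- tongue_tip (a point): Tip of the clamp's steel tongue, 30 mm wide, 6 mm thick, underside 19.5 mm over the platform, pointing from the housing to the mark. Tip 119 mm from the mark with the lever open, 89 mm closed: it then reaches over the flange of a centred carrier, without touching it.
- carrier_center (a point): Centre of the loose round grey carrier (0.6 kg) at the height of its floor, 16 mm above the platform. Disc of 100 mm radius, 16 mm thick; its outer 24 mm is a bare flange. It slides when pushed at the rim and stops when the push stops. Starts 20 to 40 mm off the mark, towards the clamp. z up; x and y run along the cross walls.
- pocket (a point): Middle of the carrier's +x +y compartment, on the floor; the other three lie likewise at 30 mm (any signs) along the carrier's x and y from its centre. Eight-sided steel fence 14 mm high, 73 mm from the centre inside, 76 outside, with flats facing x, y and the diagonals; cross of two 4 mm walls, 14 mm high, along x and y.
- pivot (a point): Point on the vertical axis of the clamp lever at the lever's mid-height, 138 mm above the table, 172 mm to +y of the mark. Axes of the shaker. A round boss of 17 mm radius is here, its top 148 mm above the table.
- lever_end (a point): Outer end of the steel lever, on its centre line, 75 mm from the pivot. Its x axis points from the end to the pivot; z up. The lever is a level flat bar 14 mm wide and 16 mm high (130 to 146 mm above the table), bare from 17 to 75 mm from the pivot.
- lever (a joint): Clamp lever's angle, rad, about the vertical, anticlockwise from above. -0.75: fully open (start; leaning away from the carrier). 0: dead point (points to the shaker's -x). 0.35: fully closed at its stop. An over-center drive inside pushes it away from 0 to both sides: it resists with about 1.3 N m when open, less towards 0; well past 0 it goes on to the closed stop by itself and stays.
- bar_mid (a point): Middle of the loose steel extension bar (0.35 kg, 190 mm long, 26 mm high), half-way up; underside 13 mm below. x along the bar to the fork, z up. From -95 to +45 mm along x a plain shaft 14 mm wide; a fork from +45 to +95 mm.
- bar_fork (a point): Middle of the bar's fork, 70 mm from bar_mid along the bar's x; axes of the bar. The fork is an upside-down channel 50 mm long, 34 mm wide outside, 24 mm inside, open at the end and underneath, roof 6 mm, cheeks 5 mm, inside 20 mm high. Lowered over the lever, its roof rests on the lever's top.
- tray: White open tool tray of the bar, fixed to the table: 115 mm (its x) by 240 mm (its y), walls 20 mm high and 4 mm thick, floor 4 mm thick. Origin: centre of its underside. The bar lies in it along the tray's y axis, more or less, fork to +y.
- jar0_mid (a point): A squat amber glass jar with a heavy thick base and a white cap, 46 mm in diameter and 62 mm high, 0.15 kg; this point is its centre, 31 mm above its underside; z is its own axis. Stands on the table to the right at first. Two to four jars are present; None from the start means absent.
- jar1_mid (a point): A squat amber glass jar with a heavy thick base and a white cap, 46 mm in diameter and 62 mm high, 0.15 kg; this point is its centre, 31 mm above its underside; z is its own axis. Stands on the table to the right at first. Two to four jars are present; None from the start means absent.
- jar2_mid (a point): A squat amber glass jar with a heavy thick base and a white cap, 46 mm in diameter and 62 mm high, 0.15 kg; this point is its centre, 31 mm above its underside; z is its own axis. Stands on the table to the right at first. Two to four jars are present; None from the start means absent.
- jar3_mid (a point): A squat amber glass jar with a heavy thick base and a white cap, 46 mm in diameter and 62 mm high, 0.15 kg; this point is its centre, 31 mm above its underside; z is its own axis. Stands on the table to the right at first. Two to four jars are present; None from the start means absent.
- reagent: Bystander: amber bottle with a white cap, 70 mm in diameter, 150 mm high; origin at its underside.
- rack: Bystander: green tube rack 90 x 160 mm, 64 mm high; origin at its underside.
- beaker: Bystander: open glass beaker 80 mm in diameter, 100 mm high; origin at its underside.
- tipbox: Bystander: blue tip box 120 x 85 mm, 60 mm high; origin at its underside.
Things that resemble listed ones, but are neither listed nor needed, are in the scene too. What is shaped like the part that bears jar3_mid but blue or yellow is not meant.

How it is judged:
On the way, in this order (a step that is already met when the one before it is completed fails the run):
1. every jar stands upright in a compartment of the carrier, let go (horizontal distance between each of jar0_mid, jar1_mid, jar2_mid, jar3_mid and carrier_center below 0.056 m and z of jar0_mid in the frame of carrier_center between 0.026 and 0.036 m and angle between each of jar0_mid, jar1_mid, jar2_mid, jar3_mid's own z axis and vertical below 0.12 rad and z of jar1_mid in the frame of carrier_center between 0.026 and 0.036 m and z of jar2_mid in the frame of carrier_center between 0.026 and 0.036 m and z of jar3_mid in the frame of carrier_center between 0.026 and 0.036 m and contact force between the fingers and jar0 below 0.1 N and contact force between the fingers and jar1 below 0.1 N and contact force between the fingers and jar2 below 0.1 N and contact force between the fingers and jar3 below 0.1 N), for 0.2 s.
2. the loaded carrier is centred on the mark, let go and at rest (horizontal distance between each of jar0_mid, jar1_mid, jar2_mid, jar3_mid and carrier_center below 0.056 m and z of jar0_mid in the frame of carrier_center between 0.026 and 0.036 m and angle between each of jar0_mid, jar1_mid, jar2_mid, jar3_mid's own z axis and vertical below 0.12 rad and z of jar1_mid in the frame of carrier_center between 0.026 and 0.036 m and z of jar2_mid in the frame of carrier_center between 0.026 and 0.036 m and z of jar3_mid in the frame of carrier_center between 0.026 and 0.036 m and horizontal distance between carrier_center and mark below 0.007 m and contact force between the fingers and carrier below 0.1 N and linear speed of carrier below 0.01 m/s), for 0.3 s.
3. the lever is thrown over and fully closed, the carrier still centred (value of joint lever above 0.28 rad and horizontal distance between carrier_center and mark below 0.007 m), for 0.2 s.
At the end, for the whole second after the job is handed in: Every jar present stands upright (within 0.12 rad) on the floor of the carrier inside the fence; the carrier's centre is within 7 mm of the mark; the lever is closed (above 0.28 rad); the bar lies flat on the floor of its tray and all is at rest (all of step 3 and horizontal distance between each of jar0_mid, jar1_mid, jar2_mid, jar3_mid and carrier_center below 0.056 m and z of jar0_mid in the frame of carrier_center between 0.026 and 0.036 m and angle between each of jar0_mid, jar1_mid, jar2_mid, jar3_mid's own z axis and vertical below 0.12 rad and z of jar1_mid in the frame of carrier_center between 0.026 and 0.036 m and z of jar2_mid in the frame of carrier_center between 0.026 and 0.036 m and z of jar3_mid in the frame of carrier_center between 0.026 and 0.036 m and x of bar_mid in the frame of tray between -0.05 and 0.05 m and y of bar_mid in the frame of tray between -0.06 and 0.06 m and z of bar_mid in the frame of tray below 0.025 m and angle between bar_mid's own x axis and vertical between 1.49 and 1.65 rad and linear speed of bar below 0.02 m/s and linear speed of carrier below 0.01 m/s); the robot touches nothing.
It fails at once if a bystander (bottle, rack, beaker or tip box) is moved over 20 mm (distance of any of reagent, rack, beaker, tipbox from where it was at the start of the episode above 0.02 m).
It fails at once if fingers or arm touch the clamp lever (over 1 N) (contact force between any of the fingers, the arm and lever above 1 N).
It fails at once if the carrier is lifted off the platform (z of carrier_center in the frame of mark above 0.026 m).
Of jar0, jar1, jar2, jar3 only 2 to 4 are there at a start; the rules pass over those that are not, and their reading is None.
At some moment in a run one of jar0, jar1, jar2, jar3 may be knocked a few centimetres aside while the robot is not near it.
It also fails if it takes over 210 s, if anything falls off the work surface, if the arm or the gripper's body presses on something with over 40 N, if the wrist force passes 120 N, or if a joint passes its speed limit or range.

## Working session

There is one attempt and no reset: what is moved stays moved. The work goes in short steps, Python scripts to look and compute and a shell command to move; the robot and the scene stay as the last step left them, time stands still between calls to the robot, and variables do not carry over. Pictures are saved under pics/ and viewed, about 12 in all and at most 16, crops included, and the job is handed in when it is done.

```bash
ls; mkdir -p pics
python3 - <<'E'
from workcell import bot
import cv2
for n in("scene","top"):
    cv2.imwrite(f"pics/{n}0.png",bot.camera(n)); m=bot.camera_model(n); print(n,m)
print(bot.get_obs(), bot.tip_extent)
E
```

```text
pics
scene {'K': array([[490.1335953 ,   0.        , 319.54960646],
       [  0.        , 490.1335953 , 237.67059503],
       [  0.        ,   0.        ,   1.        ]]), 'k1': -0.0459275424887011, 'T': array([[ 0.78143803,  0.36928297, -0.50297585,  1.21223168],
       [ 0.62387634, -0.44749489,  0.64072352, -0.90160802],
       [ 0.01152916, -0.81448045, -0.58007643,  0.91140936],
       [ 0.        ,  0.        ,  0.        ,  1.        ]])}
top {'K': array([[613.81531411,   0.        , 313.67204177],
       [  0.        , 613.81531411, 232.45187252],
       [  0.        ,   0.        ,   1.        ]]), 'k1': -0.061959500761522714, 'T': array([[-0.02693396, -0.98318973,  0.18058935,  0.2595995 ],
       [-0.99961186,  0.0277767 ,  0.00213885, -0.03344764],
       [-0.00711907, -0.18046165, -0.98355626,  1.59305658],
       [ 0.        ,  0.        ,  0.        ,  1.        ]])}
{'clock': 0.1, 'joint_pos': array([ 1.33898874e+00,  2.41364721e-01,  3.88810967e-03,  1.33521636e+00,
       -1.97990704e-05,  1.57080992e+00]), 'joint_vel': array([-0.00040796, -0.00111672,  0.00369075, -0.00148117, -0.00127394,
        0.00060848]), 'tau': array([ 9.58282581e-04, -3.73136687e+01,  2.53009897e+01,  1.08335190e-02,
        1.18116227e-04,  1.42544127e-05]), 'eef_pos': array([0.11474947, 0.48609634, 0.23849958]), 'tool_rot': array([ 1.15651155e-01,  9.93289440e-01, -9.43104736e-04, -9.98286458e-05]), 'ft_force': array([0.31696559, 0.28498415, 0.2094675 ]), 'ft_torque': array([ 0.03086921, -0.03982249, -0.00015787]), 'grip_width': 0.08520009871605744} 0.008
```

View pics/top0.png

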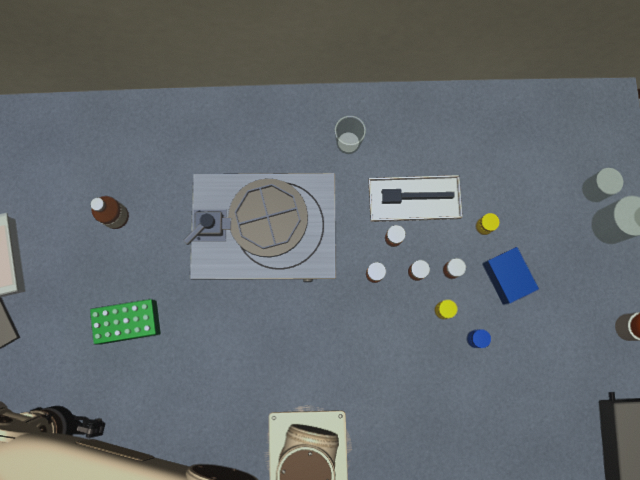

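View pics/scene0.png

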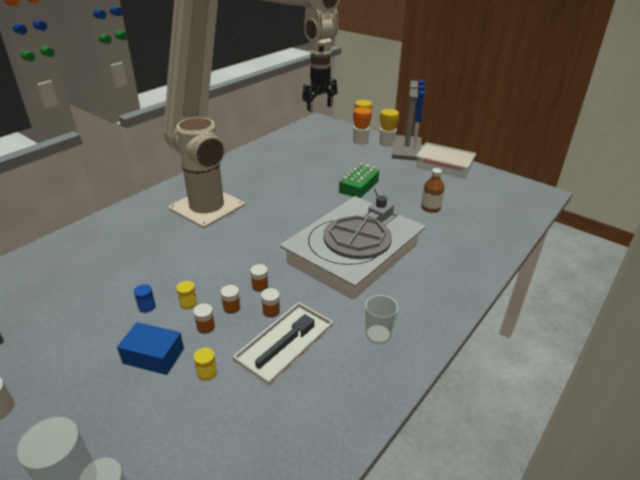

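Top view: four white-capped jars at about (396,234), (376,271), (420,269) and (456,267); the shaker has its clamp on the left (+y), and the tray is at (415,198). I'll measure from enlarged crops.

```bash
cat > h.py <<'E'
import numpy as np, cv2
from workcell import bot
def w(px,z,cam="top"):
    m=bot.camera_model(cam);K,T=m["K"],m["T"]
    d=np.array([(px[0]-K[0,2])/K[0,0],(px[1]-K[1,2])/K[1,1]]);s=d.copy()
    for _ in range(20): s=d/(1+m["k1"]*(s@s))
    r=T[:3,:3]@np.array([*s,1]);return T[:3,3]+r*(z-T[2,3])/r[2]
def proj(p,cam="top"):
    m=bot.camera_model(cam);T=m["T"];q=T[:3,:3].T@(np.array(p)-T[:3,3]);s=q[:2]/q[2]
    s=s*(1+m["k1"]*(s@s));return m["K"][:2,:2]@s+m["K"][:2,2]
def crop(img,x0,y0,x1,y1,k,name,grid=10):
    c=cv2.resize(img[y0:y1,x0:x1],None,fx=k,fy=k,interpolation=cv2.INTER_CUBIC)
    for x in range((x0//grid+1)*grid,x1,grid):
        cv2.line(c,(int((x-x0+.5)*k),0),(int((x-x0+.5)*k),6),(0,255,0),1);cv2.putText(c,str(x),(int((x-x0+.5)*k)-10,16),0,.35,(0,255,0),1)
    for y in range((y0//grid+1)*grid,y1,grid):
        cv2.line(c,(0,int((y-y0+.5)*k)),(6,int((y-y0+.5)*k)),(0,255,0),1);cv2.putText(c,str(y),(8,int((y-y0+.5)*k)+4),0,.35,(0,255,0),1)
    cv2.imwrite("pics/"+name,c)
def jars(img):
    hsv=cv2.cvtColor(img,cv2.COLOR_BGR2HSV);m=((hsv[...,2]>170)&(hsv[...,1]<40)).astype(np.uint8)
    n,l,s,c=cv2.connectedComponentsWithStats(m)
    return [(c[i].round(1),s[i][4]) for i in range(1,n) if 120<s[i][4]<500]
def state():
    o=bot.get_obs();print({k:np.round(o[k],4).tolist() for k in("clock","joint_pos","eef_pos","tool_rot","ft_force","grip_width")})
E
python3 - <<'E'
from h import *
im=cv2.imread("pics/top0.png")
crop(im,183,165,343,285,5,"c1.png"); crop(im,362,170,474,290,5,"c2.png")
for c,a in jars(im): print(c,a,w(c,.062).round(3))
E
```

```text
[396.  233.6] 236 [ 0.532 -0.239  0.062]
[456.4 266.8] 240 [ 0.443 -0.387  0.062]
[420.2 268.6] 244 [ 0.441 -0.295  0.062]
[376.3 270.8] 244 [ 0.439 -0.184  0.062]
[306.2 458.8] 171 [-0.01   0.003  0.062]
```

View pics/c1.png

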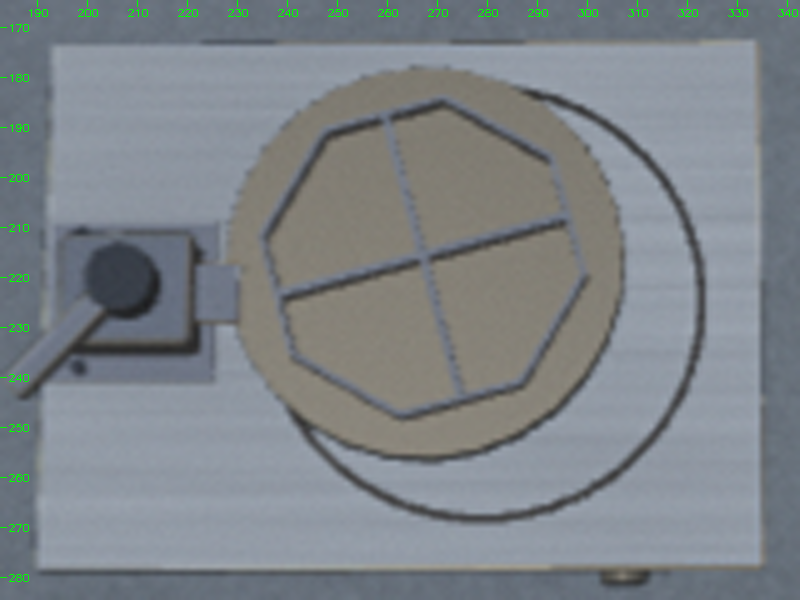

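View pics/c2.png

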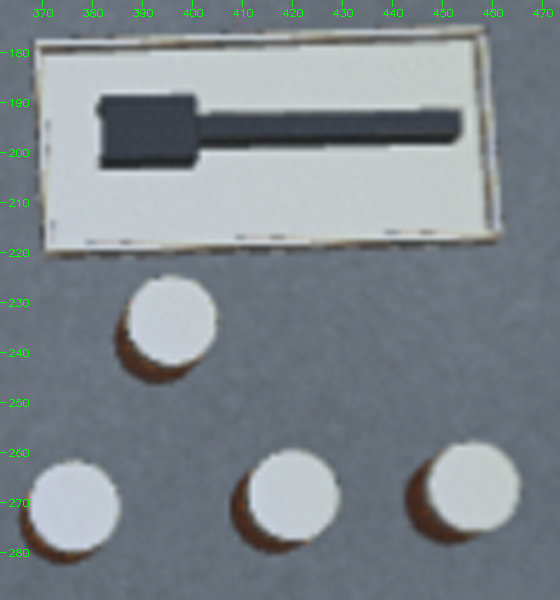

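```bash
cat > m1.py <<'E'
from h import *
from scipy.optimize import least_squares
P=lambda u,v,x0=183,y0=165:(x0+u/5-.5,y0+v/5-.5)
W=lambda u,v,z,x0=183,y0=165:w(P(u,v,x0,y0),z)[:2]
c=np.array([W(*q,.08) for q in[(52,46),(757,40),(763,565),(38,571)]]);print("corners",c.round(4).tolist())
e=[(c[0]-c[1]),(c[3]-c[2])];print("yaw of +y",[np.degrees(np.arctan2(v[1],v[0])).round(2) for v in e],[np.linalg.norm(v).round(4) for v in e], np.linalg.norm(c[1]-c[2]))
r=np.array([W(*q,.08) for q in[(703,297),(480,521),(527,92),(640,165),(640,450),(370,490),(295,412),(680,390),(690,225)]])
f=least_squares(lambda p:np.linalg.norm(r-p[:2],axis=1)-.11,[.5,.1]);print("mark",f.x,(f.fun*1000).round(1))
k=np.array([W(*q,.096) for q in[(226,265),(625,262),(427,67),(310,105),(545,105),(248,180),(605,180)]])
f=least_squares(lambda p:np.linalg.norm(k-p[:2],axis=1)-.1,[.5,.1]);print("carrier",f.x,(f.fun*1000).round(1))
print("cross",W(424,258,.11)); a,b=W(280,299,.11),W(568,220,.11);print(np.degrees(np.arctan2(*(a-b)[::-1])),np.linalg.norm(a-b),(a+b)/2)
a,b=W(387,119,.11),W(462,398,.11);print(np.degrees(np.arctan2(*(a-b)[::-1])),np.linalg.norm(a-b),(a+b)/2)
print("boss",W(120,277,.148),"lever end",W(22,396,.146),"housing",[W(*q,.12).round(4) for q in[(60,235),(190,235),(190,342),(60,342)]],"tongue",W(239,264,.105),W(239,323,.105))
t=np.array([W(*q,.02,362,170) for q in[(36,40),(486,28),(500,238),(44,255)]]);print("tray",t.round(4).tolist(),t.mean(0))
b=np.array([W(*q,.030,362,170) for q in[(100,97),(195,95),(197,165),(102,167),(458,109),(460,139)]]);print("bar",b.round(4).tolist())
E
python3 m1.py
```

```text
corners [[0.6992, 0.2751], [0.6915, -0.086], [0.4227, -0.0801], [0.4294, 0.2797]]
yaw of +y [np.float64(88.79), np.float64(88.93)] [np.float64(0.3611), np.float64(0.3598)] 0.2688970762958457
mark [0.55917266 0.05660963] [ 1.   0.8  1.1 -3.8 -0.6 -0.1 -1.4 -0.9  1.7]
carrier [0.57714431 0.08381683] [-0.5 -0.3  0.6  0.3  0.1 -1.  -1.1]
cross [0.57620128 0.08321056]
104.058125655956 0.14739427414025988 [0.57547959 0.08312051]
13.947906998777482 0.14628474918995832 [0.5765685  0.08313639]
boss [0.56296708 0.22708706] lever end [0.50645685 0.27443022] housing [array([0.5908, 0.262 ]), array([0.589 , 0.1976]), array([0.5354, 0.1976]), array([0.5372, 0.2615])] tongue [0.57687388 0.17556266] [0.54706405 0.17562609]
tray [[0.6923, -0.1798], [0.6924, -0.4194], [0.5784, -0.4187], [0.576, -0.1789]] [ 0.63478614 -0.29920153]
bar [[0.6577, -0.2111], [0.6574, -0.261], [0.6197, -0.2601], [0.62, -0.2103], [0.6461, -0.399], [0.6299, -0.399]]
```

```bash
python3 -m jog '[[[0.2,-0.37,0.02,0,0,-17.7,0],[0.2,-0.37,0.02,0,0,-17.7,0],[0.2,-0.37,0.02,0,0,-17.7,0],[0.2,-0.37,0.02,0,0,-17.7,0],[0.2,-0.37,0.02,0,0,-17.7,0],[0.2,-0.37,0.02,0,0,-17.7,0],[0.2,-0.37,0.02,0,0,-17.7,0],[0.2,-0.37,0.02,0,0,-17.7,0],[0.2,-0.37,0.02,0,0,-17.7,0],[0.2,-0.37,0.02,0,0,-17.7,0]]]'; python3 -c "
from h import *;state();print(jars(bot.camera('top')))"
```

```text
clock: 0.93
eef_pos: [0.3129, 0.1185, 0.2592]
tool_rot: [0.267, 0.964, 0.0, 0.0]
ft_force: [1.1, -0.4, 0.7]
grip_width: 0.0857
{'clock': 0.9333, 'joint_pos': [0.3621, -0.1009, -0.3152, 1.3561, 0.0001, 0.9023], 'eef_pos': [0.3129, 0.1185, 0.2592], 'tool_rot': [0.2668, 0.9637, 0.0001, 0.0001], 'ft_force': [1.0984, -0.4271, 0.662], 'grip_width': 0.0857}
[(array([396. , 233.6]), np.int32(236)), (array([456.4, 266.8]), np.int32(237)), (array([420.2, 268.6]), np.int32(244)), (array([376.4, 270.8]), np.int32(242)), (array([242.7, 313.1]), np.int32(149)), (array([237.2, 315.5]), np.int32(150)), (array([213.2, 310.7]), np.int32(414)), (array([197.3, 331.6]), np.int32(155)), (array([191.5, 334. ]), np.int32(158)), (array([221.1, 332.7]), np.int32(224))]
```

```bash
python3 -m jog '[[[0.124,-0.301,-0.139,0,0,0,0],[0.124,-0.301,-0.139,0,0,0,0],[0.124,-0.301,-0.139,0,0,0,0],[0.124,-0.301,-0.139,0,0,0,0],[0.124,-0.301,-0.139,0,0,0,0],[0.124,-0.301,-0.139,0,0,0,0],[0.124,-0.301,-0.139,0,0,0,0],[0.124,-0.301,-0.139,0,0,0,0],[0.124,-0.301,-0.139,0,0,0,0],[0.124,-0.301,-0.139,0,0,0,0]]]'; python3 -m jog '[[[0,0,0,0,0,0,0],[0,0,-0.03,0,0,0,0],[0,0,-0.06,0,0,0,0],[0,0,-0.09,0,0,0,0],[0,0,-0.09,0,0,0,0],[0,0,-0.09,0,0,0,0]]]'; python3 -c "
from h import *;state()"
```

```text
clock: 1.82
eef_pos: [0.4369, -0.1833, 0.1175]
tool_rot: [0.269, 0.963, -0.0, -0.001]
ft_force: [-0.1, -0.2, -0.1]
grip_width: 0.0852
clock: 2.32
eef_pos: [0.4352, -0.1787, 0.0297]
tool_rot: [0.266, 0.964, 0.0, -0.002]
ft_force: [0.4, -1.0, 1.2]
grip_width: 0.0854
{'clock': 2.3167, 'joint_pos': [-0.3897, 0.3923, -0.3891, 0.7936, 0.0002, 0.1493], 'eef_pos': [0.4352, -0.1787, 0.0297], 'tool_rot': [0.2663, 0.9639, 0.0004, -0.0021], 'ft_force': [0.3854, -0.9633, 1.2163], 'grip_width': 0.0854}
```

```bash
python3 -m jog '[[[0,0,0,0,0,0,0],[0,0,0,0,0,0,0],[0,0,0,0,0,0,0],[0,0,0,0,0,0,0]]]';python3 -c "
from h import *
im=bot.camera('top');print(jars(im));im=bot.camera('scene');cv2.imwrite('pics/s1.png',cv2.resize(im[200:360,120:340],None,fx=3.5,fy=3.5))"
```

```text
clock: 2.65
eef_pos: [0.438, -0.1809, 0.0317]
tool_rot: [0.267, 0.964, -0.0, 0.002]
ft_force: [0.5, -0.2, -0.2]
grip_width: 0.0852
[(array([456.3, 266.9]), np.int32(234)), (array([420. , 268.9]), np.int32(240)), (array([266.9, 376.5]), np.int32(337)), (array([289.2, 386.4]), np.int32(348)), (array([338.5, 447.1]), np.int32(135)), (array([306.9, 459.2]), np.int32(163))]
```

View pics/s1.png

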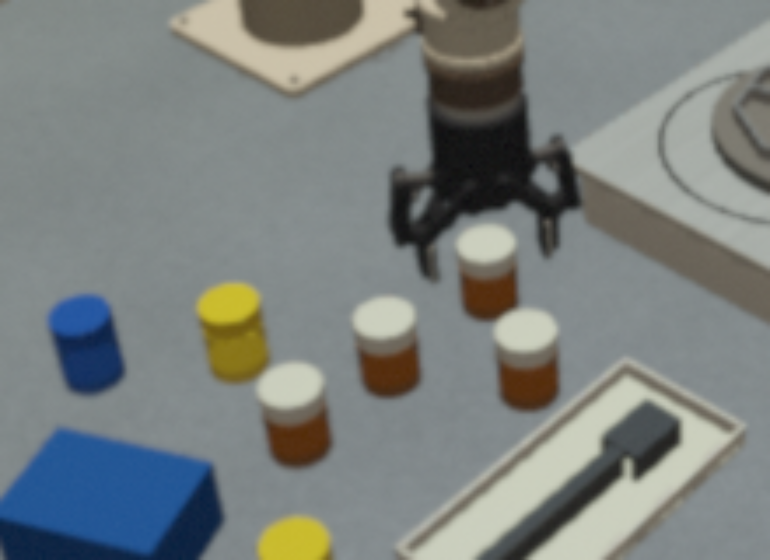

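The open gripper straddles the nearest jar (centre of the crop), with both fingers clear. Next I close, lift and carry.

```bash
python3 -m jog '[[[0,0,0,0,0,0,255],[0,0,0,0,0,0,255],[0,0,0,0,0,0,255],[0,0,0,0,0,0,255],[0,0,0,0,0,0,255],[0,0,0,0,0,0,255],[0,0,0,0,0,0,255],[0,0,0,0,0,0,255]]]'; python3 -m jog '[[[0,0,0.03,0,0,0,255],[0,0,0.07,0,0,0,255],[0,0,0.11,0,0,0,255],[0,0,0.15,0,0,0,255],[0,0,0.19,0,0,0,255],[0,0,0.19,0,0,0,255],[0,0,0.19,0,0,0,255]]]';python3 -c "
from h import *;state();im=bot.camera('top');print([(a,w(a,.062).round(3)) for a,_ in jars(im)])"
```

```text
clock: 3.42
eef_pos: [0.437, -0.1808, 0.0304]
tool_rot: [0.267, 0.964, -0.0, 0.0]
ft_force: [-1.0, -0.9, 5.1]
grip_width: 0.0451
clock: 4.0
eef_pos: [0.4383, -0.1809, 0.2221]
tool_rot: [0.267, 0.964, -0.0, 0.003]
ft_force: [-1.6, 0.8, -2.3]
grip_width: 0.0446
{'clock': 4.0, 'joint_pos': [-0.3917, 0.1941, -0.0999, 1.2716, 0.0004, 0.1489], 'eef_pos': [0.4383, -0.1809, 0.2221], 'tool_rot': [0.267, 0.9637, -0.0001, 0.0026], 'ft_force': [-1.6026, 0.7947, -2.3068], 'grip_width': 0.0446}
[(array([408.6, 228.9]), array([ 0.543, -0.271,  0.062])), (array([456.3, 266.9]), array([ 0.443, -0.386,  0.062])), (array([239.3, 444.6]), array([0.027, 0.163, 0.062])), (array([262.6, 454.2]), array([0.003, 0.107, 0.062]))]
```

```bash
python3 -m jog '[[[0.04,0.076,0.02,0,0,0,255],[0.08,0.152,0.02,0,0,0,255],[0.12,0.228,0.02,0,0,0,255],[0.159,0.304,0,0,0,0,255],[0.159,0.304,0,0,0,0,255],[0.159,0.304,0,0,0,0,255],[0.159,0.304,0,0,0,0,255],[0.159,0.304,0,0,0,0,255],[0.159,0.304,0,0,0,0,255],[0.159,0.304,0,0,0,0,255]]]'; python3 -m jog '[[[0.159,0.304,0,0,0,0,255]]]' >/dev/null --help 2>&1 | head -1; python3 -c "
from h import *;state()"
```

```text
clock: 4.88
eef_pos: [0.595, 0.1269, 0.2154]
tool_rot: [0.265, 0.964, -0.001, -0.003]
ft_force: [-0.1, 0.5, -1.5]
grip_width: 0.0452
{'clock': 4.8833, 'joint_pos': [0.2096, 0.4744, 0.2813, 1.3844, 0.0009, 0.7452], 'eef_pos': [0.595, 0.1269, 0.2154], 'tool_rot': [0.2646, 0.9643, -0.0011, -0.0032], 'ft_force': [-0.089, 0.4543, -1.4971], 'grip_width': 0.0452}
```

```bash
python3 -m jog '[[[0,0,0,0,0,0,255],[0,0,0,0,0,0,255],[0,0,0,0,0,0,255],[0,0,0,0,0,0,255],[0,0,0,0,0,0,255],[0,0,0,0,0,0,255],[0,0,0,0,0,0,255],[0,0,0,0,0,0,255]]]'
```

```text
clock: 5.55
eef_pos: [0.5958, 0.1231, 0.2204]
tool_rot: [0.267, 0.964, 0.0, 0.0]
ft_force: [-0.3, -0.5, -0.9]
grip_width: 0.0446
```

```bash
python3 -m jog '[[[0,-0.001,-0.03,0,0,0,255],[0,-0.001,-0.06,0,0,0,255],[0,-0.001,-0.08,0,0,0,255],[0,-0.001,-0.087,0,0,0,255],[0,-0.001,-0.092,0,0,0,255],[0,-0.001,-0.092,0,0,0,255],[0,-0.001,-0.092,0,0,0,255],[0,-0.001,-0.092,0,0,0,255]]]'; python3 -c "
from h import *
im=bot.camera('top');crop(im,203,160,323,280,5,'p1.png');im=bot.camera('scene');cv2.imwrite('pics/s2.png',cv2.resize(im[150:300,270:440],None,fx=4,fy=4))"
```

```text
clock: 6.22
eef_pos: [0.5971, 0.1228, 0.1299]
tool_rot: [0.267, 0.964, 0.001, 0.002]
ft_force: [-0.6, -0.6, -1.8]
grip_width: 0.0448
```

View pics/s2.png

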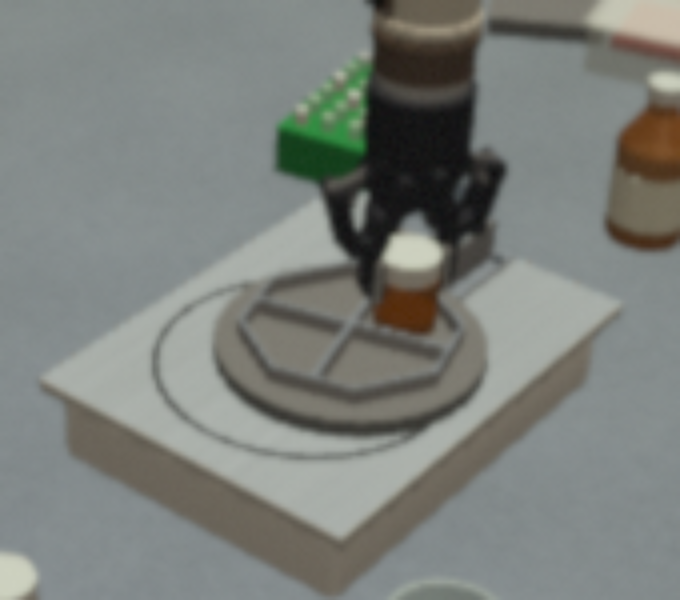

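The jar hangs inside the compartment towards the clamp, clear of the walls. I lower it the last few millimetres, release it and go back up.

```bash
python3 -m jog '[[[0,0,-0.002,0,0,0,255],[0,0,-0.003,0,0,0,255],[0,0,-0.003,0,0,0,255],[0,0,-0.003,0,0,0,80],[0,0,-0.003,0,0,0,80],[0,0,-0.003,0,0,0,80],[0,0,-0.003,0,0,0,80],[0,0,-0.003,0,0,0,80]]]'; python3 -m jog '[[[0,0,0.03,0,0,0,60],[0,0,0.06,0,0,0,60],[0,0,0.1,0,0,0,60],[0,0,0.1,0,0,0,60]]]'; python3 -m jog '[[[-0.157,-0.414,0,0,0,0,0],[-0.157,-0.414,0,0,0,0,0],[-0.157,-0.414,0,0,0,0,0],[-0.157,-0.414,0,0,0,0,0],[-0.157,-0.414,0,0,0,0,0],[-0.157,-0.414,0,0,0,0,0],[-0.157,-0.414,0,0,0,0,0],[-0.157,-0.414,0,0,0,0,0],[-0.157,-0.414,0,0,0,0,0],[-0.157,-0.414,0,0,0,0,0]]]';python3 -c "
from h import *;state();im=bot.camera('top');crop(im,203,160,323,280,5,'p2.png');print([(a,w(a,.062).round(3),w(a,.158).round(3)) for a,_ in jars(im)])"
```

```text
clock: 6.98
eef_pos: [0.5957, 0.1225, 0.1249]
tool_rot: [0.267, 0.964, -0.0, -0.0]
ft_force: [-0.3, 0.2, -0.5]
grip_width: 0.0585
clock: 7.32
eef_pos: [0.5995, 0.1233, 0.2338]
tool_rot: [0.267, 0.964, 0.003, 0.006]
ft_force: [0.0, -0.0, 2.0]
grip_width: 0.0652
clock: 8.15
eef_pos: [0.447, -0.2688, 0.2253]
tool_rot: [0.267, 0.964, -0.0, 0.0]
ft_force: [-0.3, -0.1, -0.2]
grip_width: 0.0853
{'clock': 8.15, 'joint_pos': [-0.5415, 0.2891, 0.0332, 1.314, 0.0, -0.0009], 'eef_pos': [0.447, -0.2688, 0.2253], 'tool_rot': [0.267, 0.9637, -0.0001, 0.0004], 'ft_force': [-0.2557, -0.1173, -0.2327], 'grip_width': 0.0853}
[(array([250. , 202.7]), array([0.623, 0.131, 0.062]), array([0.6  , 0.121, 0.158])), (array([464.6, 221. ]), array([ 0.56 , -0.416,  0.062]), array([ 0.541, -0.392,  0.158])), (array([393.7, 231.5]), array([ 0.537, -0.233,  0.062]), array([ 0.52 , -0.221,  0.158])), (array([273.1, 405.9]), array([0.116, 0.08 , 0.062]), array([0.125, 0.073, 0.158])), (array([294.3, 418.9]), array([0.084, 0.029, 0.062]), array([0.095, 0.025, 0.158]))]
```

View pics/p2.png

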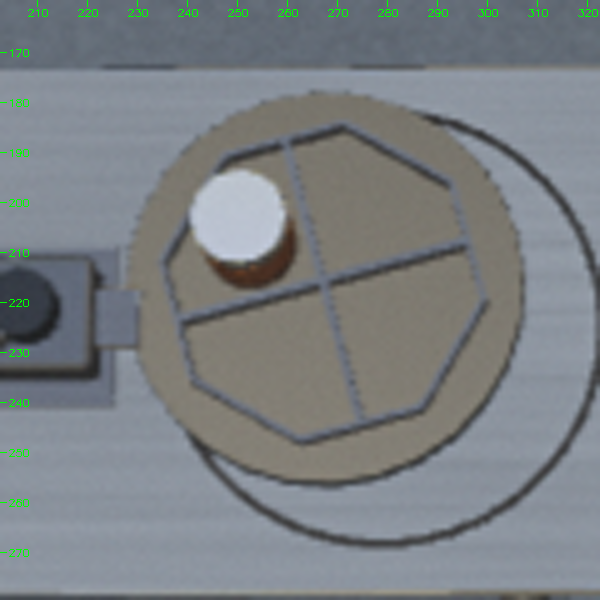

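The jar stands well inside its compartment (cap at 250,203). Next is the middle jar.

```bash
python3 -m jog '[[[-0.006,-0.025,-0.04,0,0,0,0],[-0.006,-0.025,-0.08,0,0,0,0],[-0.006,-0.025,-0.105,0,0,0,0],[-0.006,-0.025,-0.105,0,0,0,0],[-0.006,-0.025,-0.105,0,0,0,0],[-0.006,-0.025,-0.105,0,0,0,0],[-0.006,-0.025,-0.105,0,0,0,0],[-0.006,-0.025,-0.105,0,0,0,0],[-0.006,-0.025,-0.105,0,0,0,0]]]'; python3 -c "
from h import *;im=bot.camera('top');print([(a,w(a,.062).round(3)) for a,_ in jars(im)]);im=bot.camera('scene');cv2.imwrite('pics/s3.png',cv2.resize(im[200:400,120:340],None,fx=3,fy=3))"
```

```text
clock: 8.95
eef_pos: [0.4433, -0.2925, 0.122]
tool_rot: [0.267, 0.964, -0.001, 0.002]
ft_force: [-0.0, -0.4, -0.7]
grip_width: 0.0854
[(array([250.1, 202.7]), array([0.623, 0.131, 0.062])), (array([396. , 233.6]), array([ 0.532, -0.239,  0.062])), (array([464.5, 233.9]), array([ 0.526, -0.413,  0.062])), (array([295.8, 377.5]), array([0.182, 0.023, 0.062])), (array([316.1, 391.6]), array([ 0.147, -0.025,  0.062])), (array([338.8, 451.7]), array([ 0.005, -0.076,  0.062])), (array([307.6, 458.7]), array([-0.01 , -0.001,  0.062]))]
```

View pics/s3.png

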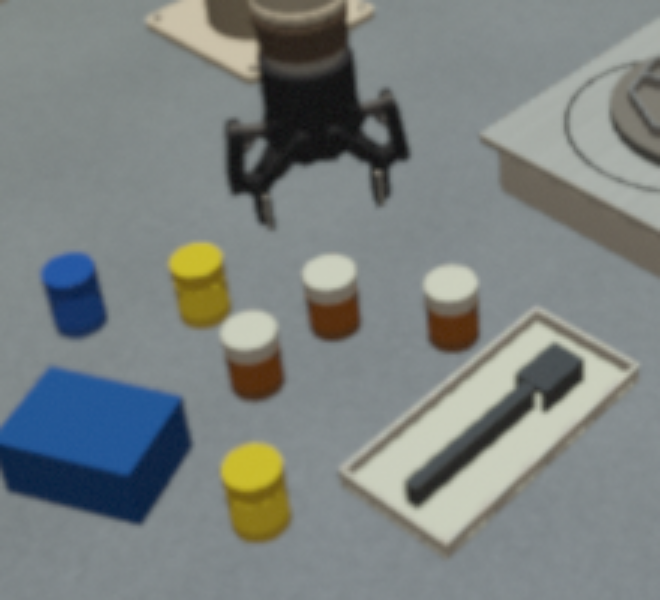

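```bash
python3 -m jog '[[[-0.004,0,-0.04,0,0,0,0],[-0.004,0,-0.07,0,0,0,0],[-0.004,0,-0.09,0,0,0,0],[-0.004,0,-0.09,0,0,0,0],[-0.004,0,-0.09,0,0,0,0],[-0.004,0,-0.09,0,0,0,255],[-0.004,0,-0.09,0,0,0,255],[-0.004,0,-0.09,0,0,0,255],[-0.004,0,-0.09,0,0,0,255],[-0.004,0,-0.09,0,0,0,255]]]'; python3 -m jog '[[[0,0,0,0,0,0,255],[0,0,0,0,0,0,255],[0,0,0,0,0,0,255],[0,0,0,0,0,0,255],[0,0,0,0,0,0,255]]]'
```

```text
clock: 9.88
eef_pos: [0.4394, -0.2931, 0.032]
tool_rot: [0.267, 0.964, -0.001, 0.002]
ft_force: [-0.6, -1.2, 6.0]
grip_width: 0.0449
clock: 10.3
eef_pos: [0.4393, -0.2931, 0.032]
tool_rot: [0.267, 0.964, -0.001, 0.002]
ft_force: [-1.2, -1.0, 7.1]
grip_width: 0.0448
```

```bash
python3 -m jog '[[[0,0,0.04,0,0,0,255],[0,0,0.08,0,0,0,255],[0,0,0.12,0,0,0,255],[0,0,0.16,0,0,0,255],[0,0,0.19,0,0,0,255]]]'; python3 -m jog '[[[0.01,0.04,0,0,0,0,255],[0.02,0.08,0,0,0,0,255],[0.03,0.12,0,0,0,0,255],[0.04,0.16,0,0,0,0,255],[0.05,0.2,0,0,0,0,255],[0.06,0.24,0,0,0,0,255],[0.07,0.28,0,0,0,0,255],[0.08,0.32,0,0,0,0,255],[0.09,0.36,0,0,0,0,255],[0.098,0.4,0,0,0,0,255]]]'; python3 -m jog '[[[0,0,0,0,0,0,255],[0,0,0,0,0,0,255],[0,0,0,0,0,0,255],[0,0,0,0,0,0,255],[0,0,0,0,0,0,255],[0,0,0,0,0,0,255],[0,0,0,0,0,0,255],[0,0,0,0,0,0,255]]]'
```

```text
clock: 10.72
eef_pos: [0.4385, -0.2924, 0.2242]
tool_rot: [0.267, 0.964, -0.001, 0.002]
ft_force: [1.0, -0.6, -0.6]
grip_width: 0.0447
clock: 11.55
eef_pos: [0.5361, 0.11, 0.2204]
tool_rot: [0.267, 0.964, 0.0, 0.0]
ft_force: [0.7, -0.1, -0.7]
grip_width: 0.0447
clock: 12.22
eef_pos: [0.536, 0.1071, 0.2202]
tool_rot: [0.268, 0.963, 0.0, 0.0]
ft_force: [0.1, -0.5, -0.7]
grip_width: 0.045
```

```bash
python3 -m jog '[[[0.002,0,-0.03,0,0,0,255],[0.002,0,-0.06,0,0,0,255],[0.002,0,-0.085,0,0,0,255],[0.002,0,-0.089,0,0,0,255],[0.002,0,-0.092,0,0,0,255],[0.002,0,-0.092,0,0,0,255],[0.002,0,-0.092,0,0,0,255],[0.002,0,-0.093,0,0,0,255],[0.002,0,-0.093,0,0,0,255]]]';python3 -m jog '[[[0,0,0,0,0,0,80],[0,0,0,0,0,0,80],[0,0,0,0,0,0,80],[0,0,0,0,0,0,80],[0,0,0,0,0,0,80],[0,0,0.03,0,0,0,70],[0,0,0.06,0,0,0,60],[0,0,0.1,0,0,0,60]]]'; python3 -m jog '[[[-0.009,-0.041,0,0,0,0,0],[-0.018,-0.082,0,0,0,0,0],[-0.028,-0.122,0,0,0,0,0],[-0.037,-0.163,0,0,0,0,0],[-0.046,-0.203,0,0,0,0,0],[-0.055,-0.244,0,0,0,0,0],[-0.064,-0.284,0,0,0,0,0],[-0.074,-0.325,0,0,0,0,0],[-0.083,-0.365,0,0,0,0,0],[-0.092,-0.405,0,0,0,0,0]]]';python3 -m jog '[[[-0.003,-0.04,-0.04,0,0,0,0],[-0.006,-0.087,-0.09,0,0,0,0],[-0.006,-0.087,-0.09,0,0,0,0],[-0.006,-0.087,-0.09,0,0,0,0],[-0.006,-0.087,-0.09,0,0,0,0],[-0.006,-0.087,-0.09,0,0,0,0],[-0.006,-0.087,-0.09,0,0,0,0],[-0.006,-0.087,-0.09,0,0,0,0]]]';python3 -c "
from h import *;im=bot.camera('top');print([(a,w(a,.062).round(3),w(a,.158).round(3)) for a,_ in jars(im)][:4]);im=bot.camera('scene');cv2.imwrite('pics/s4.png',cv2.resize(im[190:400,120:400],None,fx=2.6,fy=2.6))"
```

```text
clock: 12.97
eef_pos: [0.5389, 0.108, 0.1279]
tool_rot: [0.267, 0.964, 0.0, 0.001]
ft_force: [1.3, -0.5, 0.2]
grip_width: 0.045
clock: 13.63
eef_pos: [0.5362, 0.1076, 0.2257]
tool_rot: [0.267, 0.964, -0.001, -0.003]
ft_force: [0.8, 0.1, -0.3]
grip_width: 0.0651
clock: 14.47
eef_pos: [0.4451, -0.299, 0.2273]
tool_rot: [0.267, 0.964, -0.0, 0.0]
ft_force: [0.4, 0.0, -0.3]
grip_width: 0.0855
clock: 15.13
eef_pos: [0.4413, -0.3837, 0.1392]
tool_rot: [0.266, 0.964, -0.001, 0.002]
ft_force: [0.5, -0.7, -0.0]
grip_width: 0.0851
[(array([250. , 202.7]), array([0.623, 0.131, 0.062]), array([0.6  , 0.121, 0.158])), (array([256.1, 226.6]), array([0.56 , 0.116, 0.062]), array([0.541, 0.106, 0.158])), (array([519.1, 233.1]), array([ 0.524, -0.553,  0.062]), array([ 0.508, -0.521,  0.158])), (array([396. , 233.6]), array([ 0.532, -0.239,  0.062]), array([ 0.515, -0.226,  0.158]))]
```

View pics/s4.png

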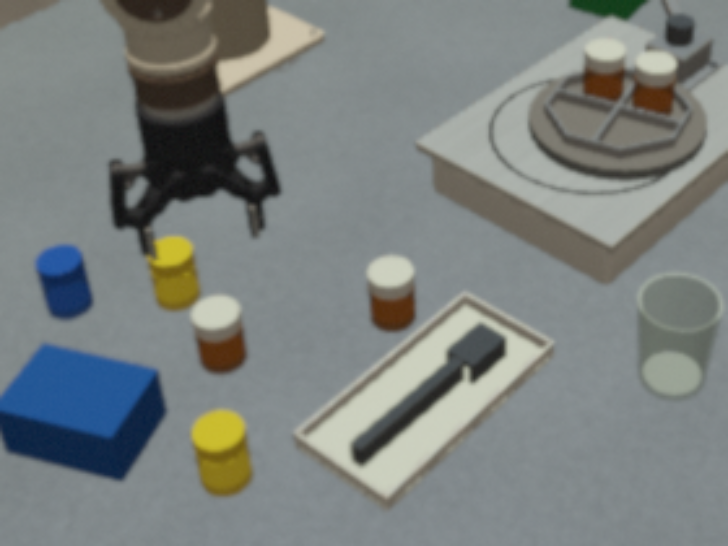

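Two jars are in the carrier (caps at crop positions 604,55 and 655,70) and the others haven't moved. Next is the rightmost jar, with the opening reduced because the tip box is close.

```bash
python3 -m jog '[[[-0.001,-0.001,-0.02,0,0,0,60],[-0.001,-0.001,-0.04,0,0,0,60],[-0.001,-0.001,-0.07,0,0,0,60],[-0.001,-0.001,-0.1,0,0,0,60],[-0.001,-0.001,-0.108,0,0,0,60],[-0.001,-0.001,-0.108,0,0,0,60],[-0.001,-0.001,-0.108,0,0,0,60],[-0.001,-0.001,-0.108,0,0,0,60]]]'; python3 -m jog '[[[0,0,0,0,0,0,255],[0,0,0,0,0,0,255],[0,0,0,0,0,0,255],[0,0,0,0,0,0,255],[0,0,0,0,0,0,255],[0,0,0,0,0,0,255]]]';python3 -m jog '[[[0,0,0.04,0,0,0,255],[0,0,0.08,0,0,0,255],[0,0,0.12,0,0,0,255],[0,0,0.16,0,0,0,255],[0,0,0.19,0,0,0,255]]]'; python3 -m jog '[[[0.01,0.04,0,0,0,0,255],[0.02,0.08,0,0,0,0,255],[0.03,0.12,0,0,0,0,255],[0.04,0.16,0,0,0,0,255],[0.05,0.2,0,0,0,0,255],[0.06,0.24,0,0,0,0,255],[0.07,0.28,0,0,0,0,255],[0.08,0.32,0,0,0,0,255],[0.09,0.36,0,0,0,0,255],[0.1,0.4,0,0,0,0,255]]]'; python3 -m jog '[[[0.011,0.034,0,0,0,0,255],[0.011,0.034,0,0,0,0,255],[0.011,0.034,0,0,0,0,255],[0.011,0.034,0,0,0,0,255],[0.011,0.034,0,0,0,0,255],[0.011,0.034,0,0,0,0,255],[0.011,0.034,0,0,0,0,255],[0.011,0.034,0,0,0,0,255],[0.011,0.034,0,0,0,0,255]]]'
```

```text
clock: 15.9
eef_pos: [0.4405, -0.3861, 0.0314]
tool_rot: [0.267, 0.964, -0.001, 0.002]
ft_force: [0.1, -0.6, -0.0]
grip_width: 0.0651
clock: 16.4
eef_pos: [0.4406, -0.3862, 0.0315]
tool_rot: [0.267, 0.964, -0.001, 0.002]
ft_force: [0.8, 0.5, 7.3]
grip_width: 0.0449
clock: 16.82
eef_pos: [0.4395, -0.3856, 0.2235]
tool_rot: [0.267, 0.964, -0.001, 0.002]
ft_force: [0.3, -0.5, -1.2]
grip_width: 0.045
clock: 17.65
eef_pos: [0.539, 0.0168, 0.2197]
tool_rot: [0.267, 0.964, 0.0, 0.0]
ft_force: [0.8, -0.5, -1.4]
grip_width: 0.0452
clock: 18.4
eef_pos: [0.55, 0.0481, 0.2192]
tool_rot: [0.268, 0.963, 0.0, 0.0]
ft_force: [-0.3, 1.3, -1.5]
grip_width: 0.045
```

```bash
python3 -m jog '[[[0.002,0.001,-0.03,0,0,0,255],[0.002,0.001,-0.06,0,0,0,255],[0.002,0.001,-0.085,0,0,0,255],[0.002,0.001,-0.089,0,0,0,255],[0.002,0.001,-0.092,0,0,0,255],[0.002,0.001,-0.092,0,0,0,255],[0.002,0.001,-0.092,0,0,0,255],[0.002,0.001,-0.092,0,0,0,255],[0.002,0.001,-0.092,0,0,0,255]]]';python3 -m jog '[[[0,0,0,0,0,0,80],[0,0,0,0,0,0,80],[0,0,0,0,0,0,80],[0,0,0,0,0,0,80],[0,0,0,0,0,0,80],[0,0,0.03,0,0,0,70],[0,0,0.06,0,0,0,60],[0,0,0.1,0,0,0,60]]]'; python3 -m jog '[[[-0.003,-0.035,0,0,0,0,60],[-0.006,-0.07,0,0,0,0,60],[-0.01,-0.11,0,0,0,0,60],[-0.014,-0.15,-0.03,0,0,0,60],[-0.016,-0.18,-0.06,0,0,0,60],[-0.018,-0.21,-0.08,0,0,0,60],[-0.02,-0.25,-0.1,0,0,0,60],[-0.022,-0.285,-0.1,0,0,0,60],[-0.022,-0.285,-0.1,0,0,0,60],[-0.022,-0.285,-0.1,0,0,0,60]]]';python3 -m jog '[[[0,0,0,0,0,0,60],[0,0,0,0,0,0,60],[0,0,0,0,0,0,60],[0,0,0,0,0,0,60],[0,0,0,0,0,0,60]]]';python3 -c "
from h import *;im=bot.camera('top');print([(a,w(a,.062).round(3),w(a,.158).round(3)) for a,_ in jars(im)][:4]);im=bot.camera('scene');cv2.imwrite('pics/s5.png',cv2.resize(im[150:400,180:460],None,fx=2.3,fy=2.3))"
```

```text
clock: 19.15
eef_pos: [0.5524, 0.0499, 0.1276]
tool_rot: [0.267, 0.964, 0.0, 0.0]
ft_force: [-0.5, 0.0, -1.4]
grip_width: 0.0449
clock: 19.82
eef_pos: [0.5503, 0.0498, 0.2257]
tool_rot: [0.267, 0.964, -0.001, -0.003]
ft_force: [0.3, 0.1, 1.3]
grip_width: 0.0652
clock: 20.65
eef_pos: [0.5292, -0.2373, 0.1263]
tool_rot: [0.269, 0.963, 0.0, -0.001]
ft_force: [-0.4, 0.2, -1.0]
grip_width: 0.0655
clock: 21.07
eef_pos: [0.5305, -0.2341, 0.1276]
tool_rot: [0.266, 0.964, -0.0, 0.0]
ft_force: [0.4, 0.8, -0.4]
grip_width: 0.065
[(array([428.7, 185.3]), array([ 0.656, -0.33 ,  0.062]), array([ 0.631, -0.311,  0.158])), (array([379.5, 192.1]), array([ 0.641, -0.202,  0.062]), array([ 0.617, -0.191,  0.158])), (array([452.4, 208.3]), array([ 0.593, -0.387,  0.062]), array([ 0.573, -0.364,  0.158])), (array([250. , 202.7]), array([0.623, 0.131, 0.062]), array([0.6  , 0.121, 0.158]))]
```

View pics/s5.png

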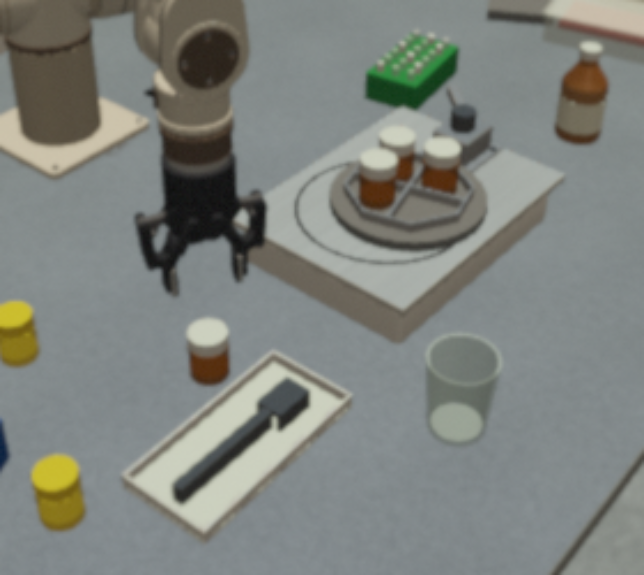

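Three jars are in. The last one is unmoved under the gripper, so I'll pick it the same way.

```bash
python3 -m jog '[[[0,-0.003,-0.02,0,0,0,60],[0,-0.003,-0.04,0,0,0,60],[0,-0.003,-0.07,0,0,0,60],[0,-0.003,-0.09,0,0,0,60],[0,-0.003,-0.097,0,0,0,60],[0,-0.003,-0.097,0,0,0,60],[0,-0.003,-0.097,0,0,0,60],[0,-0.003,-0.097,0,0,0,60]]]'; python3 -m jog '[[[0,0,0,0,0,0,255],[0,0,0,0,0,0,255],[0,0,0,0,0,0,255],[0,0,0,0,0,0,255],[0,0,0,0,0,0,255],[0,0,0,0,0,0,255]]]';python3 -m jog '[[[0,0,0.04,0,0,0,255],[0,0,0.08,0,0,0,255],[0,0,0.12,0,0,0,255],[0,0,0.16,0,0,0,255],[0,0,0.19,0,0,0,255]]]'; python3 -m jog '[[[0.01,0.04,0,0,0,0,255],[0.02,0.08,0,0,0,0,255],[0.03,0.12,0,0,0,0,255],[0.04,0.16,0,0,0,0,255],[0.05,0.2,0,0,0,0,255],[0.06,0.24,0,0,0,0,255],[0.07,0.28,0,0,0,0,255],[0.081,0.301,0,0,0,0,255],[0.081,0.301,0,0,0,0,255],[0.081,0.301,0,0,0,0,255]]]'; python3 -m jog '[[[0,0,0,0,0,0,255],[0,0,0,0,0,0,255],[0,0,0,0,0,0,255],[0,0,0,0,0,0,255],[0,0,0,0,0,0,255],[0,0,0,0,0,0,255]]]'
```

```text
clock: 21.83
eef_pos: [0.5314, -0.2386, 0.0317]
tool_rot: [0.267, 0.964, -0.0, 0.001]
ft_force: [-0.4, 0.1, 0.3]
grip_width: 0.0654
clock: 22.33
eef_pos: [0.5315, -0.2387, 0.0321]
tool_rot: [0.267, 0.964, -0.0, 0.002]
ft_force: [0.1, 0.8, 6.2]
grip_width: 0.0447
clock: 22.75
eef_pos: [0.5305, -0.2383, 0.2241]
tool_rot: [0.267, 0.964, -0.0, 0.002]
ft_force: [1.4, 0.1, -1.5]
grip_width: 0.0447
clock: 23.58
eef_pos: [0.6109, 0.0645, 0.2195]
tool_rot: [0.266, 0.964, -0.0, -0.0]
ft_force: [0.7, -0.0, -1.0]
grip_width: 0.0448
clock: 24.08
eef_pos: [0.611, 0.0622, 0.2203]
tool_rot: [0.268, 0.964, 0.0, 0.0]
ft_force: [-0.3, -0.0, -1.0]
grip_width: 0.0446
```

```bash
python3 -m jog '[[[0,0.001,-0.03,0,0,0,255],[0,0.001,-0.06,0,0,0,255],[0,0.001,-0.085,0,0,0,255],[0,0.001,-0.089,0,0,0,255],[0,0.001,-0.092,0,0,0,255],[0,0.001,-0.092,0,0,0,255],[0,0.001,-0.092,0,0,0,255],[0,0.001,-0.092,0,0,0,255],[0,0.001,-0.092,0,0,0,255]]]';python3 -m jog '[[[0,0,0,0,0,0,80],[0,0,0,0,0,0,80],[0,0,0,0,0,0,80],[0,0,0,0,0,0,80],[0,0,0,0,0,0,80],[0,0,0.03,0,0,0,70],[0,0,0.06,0,0,0,60],[0,0,0.1,0,0,0,60]]]'; python3 -m jog '[[[-0.02,-0.035,0,0,0,7,255],[-0.04,-0.07,0,0,0,14,255],[-0.06,-0.105,0,0,0,21,255],[-0.08,-0.14,0,0,0,28,255],[-0.1,-0.175,0,0,0,35,255],[-0.11,-0.2,0,0,0,42,255],[-0.11,-0.23,0,0,0,49,255],[-0.11,-0.26,0,0,0,56,255],[-0.11,-0.27,0,0,0,63,255],[-0.11,-0.28,0,0,0,70,255]]]';python3 -m jog '[[[0,0,0,0,0,7,255],[0,0,0,0,0,14,255],[0,0,0,0,0,20,255],[0,0,0,0,0,20,255],[0,0,0,0,0,20,255],[0,0,0,0,0,20,255]]]';python3 -c "
from h import *;state();im=bot.camera('top');cv2.imwrite('pics/t6raw.png',im);crop(im,183,165,343,285,5,'c6.png')
print([(a,w(a,.158).round(4)) for a,_ in jars(im)][:6])"
```

```text
clock: 24.83
eef_pos: [0.6119, 0.064, 0.1294]
tool_rot: [0.267, 0.964, 0.0, 0.001]
ft_force: [0.7, 0.0, -0.8]
grip_width: 0.0447
clock: 25.5
eef_pos: [0.6093, 0.0637, 0.2264]
tool_rot: [0.267, 0.964, -0.001, -0.003]
ft_force: [0.7, -0.4, -1.0]
grip_width: 0.0654
clock: 26.33
eef_pos: [0.5006, -0.218, 0.2282]
tool_rot: [-0.336, 0.942, -0.0, 0.0]
ft_force: [0.2, 0.5, -0.8]
grip_width: -0.0001
clock: 26.83
eef_pos: [0.501, -0.216, 0.2281]
tool_rot: [-0.492, 0.871, -0.0, 0.0]
ft_force: [1.1, 0.2, 0.6]
grip_width: -0.0001
{'clock': 26.8333, 'joint_pos': [-0.4071, 0.3361, 0.1062, 1.3409, 0.0, -1.435], 'eef_pos': [0.501, -0.216, 0.2281], 'tool_rot': [-0.4917, 0.8708, -0.0, 0.0], 'ft_force': [1.1196, 0.1732, 0.6073], 'grip_width': -0.0001}
[(array([429.6, 187.9]), array([ 0.6244, -0.3128,  0.158 ])), (array([273.7, 197.1]), array([0.6122, 0.0634, 0.158 ])), (array([250. , 202.7]), array([0.6   , 0.1206, 0.158 ])), (array([280.3, 220.5]), array([0.5543, 0.0485, 0.158 ])), (array([256.1, 226.6]), array([0.5411, 0.1065, 0.158 ])), (array([261.9, 393.3]), array([0.1538, 0.0977, 0.158 ]))]
```

View pics/c6.png

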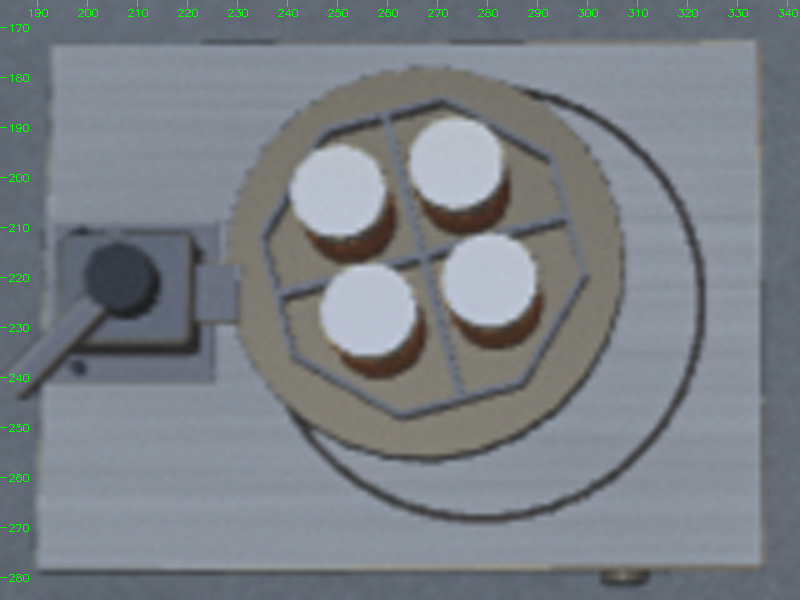

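```bash
cat >> h.py <<'E'
def carrier(im):
    from scipy.optimize import least_squares
    b=cv2.GaussianBlur(im,(3,3),0).astype(int);d=b[...,2]-b[...,0]
    m=np.zeros(d.shape,np.uint8);m[150:300,185:345]=(d>2)[150:300,185:345]
    m=cv2.morphologyEx(m,cv2.MORPH_OPEN,np.ones((3,3),np.uint8))
    n,l,s,c=cv2.connectedComponentsWithStats(m);i=1+np.argmax(s[1:,4])
    h=cv2.convexHull(cv2.findContours((l==i).astype(np.uint8),0,1)[0][0])[:,0]
    p=np.array([w(q,.096)[:2] for q in h]);f=least_squares(lambda x:np.linalg.norm(p-x[:2],axis=1)-x[2],[*p.mean(0),.1],loss='soft_l1',f_scale=.001)
    print("carrier",f.x.round(4),"off mark",(f.x[:2]-[.5595,.0565]).round(4),"rms",np.sqrt((f.fun**2).mean()).round(5),s[i][4]);return f.x
E
python3 -c "
from h import *
im=cv2.imread('pics/t6raw.png');print(im[175:180,270],im[170,255],im[176,215]);carrier(im)"
python3 -m jog '[[[0.012,0.036,0,0,0,0,255],[0.024,0.073,0,0,0,0,255],[0.036,0.11,0,0,0,0,255],[0.048,0.147,0,0,0,0,255],[0.06,0.184,0,0,0,0,255],[0.072,0.221,0,0,0,0,255],[0.084,0.258,0,0,0,0,255],[0.096,0.295,0,0,0,0,255],[0.108,0.332,0,0,0,0,255],[0.12,0.37,0,0,0,0,255]]]';python3 -m jog '[[[0.012,0.036,0,0,0,0,255],[0.023,0.041,0,0,0,0,255],[0.023,0.041,0,0,0,0,255],[0.023,0.041,0,0,0,0,255],[0.023,0.041,0,0,0,0,255],[0.023,0.041,0,0,0,0,255],[0.023,0.041,0,0,0,0,255],[0.023,0.041,0,0,0,0,255]]]'
```

```text
[[159 146 139]
 [155 145 137]
 [155 145 138]
 [136 129 124]
 [109 117 120]] [112 102  94] [152 141 135]
carrier [0.5774 0.0837 0.0981] off mark [0.0179 0.0272] rms 0.00057 1576
clock: 27.72
eef_pos: [0.6213, 0.1559, 0.2282]
tool_rot: [-0.492, 0.871, -0.0, 0.0]
ft_force: [0.7, -0.8, 0.1]
grip_width: 0.0003
clock: 28.38
eef_pos: [0.6439, 0.1937, 0.2287]
tool_rot: [-0.492, 0.871, -0.0, 0.0]
ft_force: [-1.5, 0.2, -0.2]
grip_width: 0.0
```

```bash
python3 -m jog '[[[0,0,-0.03,0,0,0,255],[0,0,-0.06,0,0,0,255],[0,0,-0.09,0,0,0,255],[0,0,-0.115,0,0,0,255],[0,0,-0.127,0,0,0,255],[0,0,-0.133,0,0,0,255],[0,0,-0.133,0,0,0,255],[0,0,-0.133,0,0,0,255],[0,0,-0.133,0,0,0,255]]]';python3 -m jog '[[[-0.002,-0.003,0,0,0,0,255],[-0.004,-0.006,0,0,0,0,255],[-0.006,-0.009,0,0,0,0,255],[-0.008,-0.012,0,0,0,0,255],[-0.008,-0.012,0,0,0,0,255],[-0.008,-0.012,0,0,0,0,255],[-0.008,-0.012,0,0,0,0,255]]]';python3 -c "
from h import *
state();im=bot.camera('scene');cv2.imwrite('pics/s7.png',cv2.resize(im[150:300,270:440],None,fx=4,fy=4))"
```

```text
clock: 29.13
eef_pos: [0.6452, 0.195, 0.0971]
tool_rot: [-0.492, 0.87, -0.0, 0.002]
ft_force: [-0.2, -1.1, 0.0]
grip_width: -0.0002
clock: 29.72
eef_pos: [0.6361, 0.1829, 0.0952]
tool_rot: [-0.493, 0.87, 0.0, 0.0]
ft_force: [0.2, 0.3, 0.5]
grip_width: -0.0001
{'clock': 29.7167, 'joint_pos': [0.2799, 0.6463, 0.2536, 1.1778, 0.0001, -0.75], 'eef_pos': [0.6361, 0.1829, 0.0952], 'tool_rot': [-0.4925, 0.8703, 0.0, 0.0001], 'ft_force': [0.1794, 0.2735, 0.5363], 'grip_width': -0.0001}
```

View pics/s7.png

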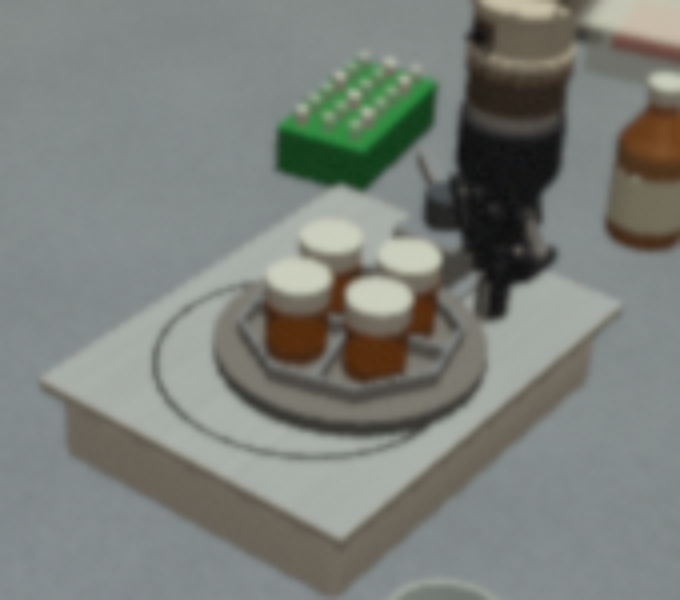

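```bash
python3 -m jog '[[[-0.0015,-0.0027,0,0,0,0,255],[-0.003,-0.0054,0,0,0,0,255],[-0.0046,-0.0081,0,0,0,0,255],[-0.0062,-0.0108,0,0,0,0,255],[-0.0077,-0.0135,0,0,0,0,255],[-0.0092,-0.0162,0,0,0,0,255],[-0.0108,-0.019,0,0,0,0,255],[-0.0123,-0.0217,0,0,0,0,255],[-0.0138,-0.0245,0,0,0,0,255],[-0.0154,-0.0272,0,0,0,0,255]]]';python3 -m jog '[[[0,0,0,0,0,0,255],[0,0,0,0,0,0,255],[0,0,0,0,0,0,255],[0.004,0.007,0,0,0,0,255],[0.008,0.013,0,0,0,0,255],[0.01,0.016,0,0,0,0,255],[0.01,0.016,0,0,0,0,255],[0.01,0.016,0,0,0,0,255]]]';python3 -c "
from h import *
im=bot.camera('top');cv2.imwrite('pics/t8raw.png',im);print([(a,w(a,.158).round(4)) for a,_ in jars(im)][:6]);carrier(im)"
```

```text
clock: 30.6
eef_pos: [0.6212, 0.1569, 0.0951]
tool_rot: [-0.493, 0.87, 0.001, 0.001]
ft_force: [2.9, 4.3, -2.5]
grip_width: -0.0001
clock: 31.27
eef_pos: [0.6306, 0.1718, 0.0949]
tool_rot: [-0.493, 0.87, -0.0, -0.0]
ft_force: [0.3, 0.0, -0.2]
grip_width: -0.0001
[(array([200.3, 142.2]), array([0.7561, 0.2418, 0.158 ])), (array([283.6, 202.5]), array([0.5982, 0.0399, 0.158 ])), (array([259.9, 208.1]), array([0.5861, 0.0969, 0.158 ])), (array([290.2, 225.8]), array([0.5408, 0.0251, 0.158 ])), (array([266.2, 231.8]), array([0.5279, 0.0826, 0.158 ])), (array([185.9, 348.4]), array([0.259 , 0.2723, 0.158 ]))]
carrier [0.5444 0.1365 0.173 ] off mark [-0.0151  0.08  ] rms 0.02648 11335
```

```bash
python3 -m jog '[[[0.012,-0.01,0,0,0,-6,255],[0.018,-0.018,0,0,0,-12,255],[0.024,-0.0265,0,0,0,-17,255],[0.024,-0.0265,0,0,0,-17,255],[0.024,-0.0265,0,0,0,-17,255],[0.024,-0.0265,0,0,0,-17,255],[0.024,-0.0265,0,0,0,-17,255],[0.024,-0.0265,0,0,0,-17,255]]]'
```

```text
clock: 31.98
eef_pos: [0.6542, 0.1457, 0.0952]
tool_rot: [-0.359, 0.933, 0.0, -0.0]
ft_force: [-0.7, 0.1, 0.2]
grip_width: -0.0002
```

```bash
python3 -m jog '[[[-0.004,-0.0038,0,0,0,0,255],[-0.006,-0.0057,0,0,0,0,255],[-0.008,-0.0076,0,0,0,0,255],[-0.0095,-0.009,0,0,0,0,255],[-0.011,-0.0104,0,0,0,0,255],[-0.0122,-0.0116,0,0,0,0,255],[-0.0132,-0.0125,0,0,0,0,255],[-0.0132,-0.0125,0,0,0,0,255],[-0.0132,-0.0125,0,0,0,0,255],[-0.0132,-0.0125,0,0,0,0,255]]]';python3 -m jog '[[[0.006,0.005,0,0,0,0,255],[0.012,0.01,0,0,0,0,255],[0.018,0.015,0.02,0,0,0,255],[0.018,0.015,0.06,0,0,0,255],[0.018,0.015,0.1,0,0,0,255],[0.018,0.015,0.135,0,0,0,255]]]';python3 -c "
from h import *
im=bot.camera('top');print([(a,w(a,.158).round(4)) for a,_ in jars(im)][:6])"
```

```text
clock: 32.82
eef_pos: [0.6418, 0.1329, 0.0952]
tool_rot: [-0.359, 0.933, 0.0, 0.0]
ft_force: [3.3, 3.1, -0.9]
grip_width: -0.0001
clock: 33.32
eef_pos: [0.6591, 0.1475, 0.2319]
tool_rot: [-0.359, 0.934, -0.0, -0.001]
ft_force: [1.0, 0.5, 0.3]
grip_width: -0.0002
[(array([199.2,  98.2]), array([0.8713, 0.2458, 0.158 ])), (array([203.8, 117.9]), array([0.819 , 0.2338, 0.158 ])), (array([285. , 203.9]), array([0.5946, 0.0366, 0.158 ])), (array([291.7, 227.4]), array([0.5368, 0.0216, 0.158 ])), (array([194.6, 347.5]), array([0.2606, 0.2521, 0.158 ])), (array([172.6, 352.8]), array([0.2496, 0.3032, 0.158 ]))]
```

```bash
python3 -m jog '[[[-0.002,-0.04,0,0,0,5,130],[-0.004,-0.08,0,0,0,10,130],[-0.006,-0.12,0,0,0,15,130],[-0.008,-0.16,0,0,0,20,130],[-0.01,-0.2,0,0,0,25,130],[-0.012,-0.24,0,0,0,30,130],[-0.014,-0.28,0,0,0,35,130],[-0.016,-0.32,0,0,0,40,130],[-0.018,-0.36,0,0,0,45,130],[-0.02,-0.4,0,0,0,48,130]]]';python3 -m jog '[[[-0.003,-0.04,-0.02,0,0,0,130],[-0.003,-0.05,-0.05,0,0,0,130],[-0.003,-0.05,-0.09,0,0,0,130],[-0.003,-0.05,-0.13,0,0,0,130],[-0.003,-0.05,-0.13,0,0,0,130],[-0.003,-0.05,-0.13,0,0,0,130],[-0.003,-0.05,-0.13,0,0,0,130],[-0.003,-0.05,-0.13,0,0,0,130],[-0.003,-0.05,-0.13,0,0,0,130]]]';python3 -c "
from h import *
state();im=bot.camera('top');cv2.imwrite('pics/t9raw.png',im);crop(im,183,165,343,285,5,'c9.png');print([(a,w(a,.158).round(4)) for a,_ in jars(im)][:8]);carrier(im)"
```

```text
clock: 34.2
eef_pos: [0.6386, -0.2543, 0.2298]
tool_rot: [0.708, -0.706, -0.001, 0.001]
ft_force: [1.7, -0.1, 0.1]
grip_width: 0.0421
clock: 34.95
eef_pos: [0.6388, -0.3029, 0.1043]
tool_rot: [0.707, -0.707, 0.003, -0.001]
ft_force: [0.4, 0.8, 0.5]
grip_width: 0.0421
{'clock': 34.95, 'joint_pos': [-0.4427, 0.7273, 0.4274, 1.264, -0.0002, -2.0145], 'eef_pos': [0.6388, -0.3029, 0.1043], 'tool_rot': [0.7075, -0.7067, 0.0032, -0.0011], 'ft_force': [0.3995, 0.7626, 0.5186], 'grip_width': 0.0421}
[(array([459.7, 132. ]), array([ 0.764 , -0.3961,  0.158 ])), (array([285.1, 203.9]), array([0.5946, 0.0363, 0.158 ])), (array([261.5, 209.5]), array([0.5825, 0.0931, 0.158 ])), (array([291.7, 227.4]), array([0.5368, 0.0216, 0.158 ])), (array([267.4, 233.4]), array([0.5239, 0.0798, 0.158 ])), (array([316.7, 287.8]), array([ 0.3913, -0.0339,  0.158 ])), (array([335.8, 296.8]), array([ 0.369 , -0.0778,  0.158 ])), (array([308.1, 459.1]), array([ 0.0064, -0.0039,  0.158 ]))]
carrier [0.5598 0.0568 0.0981] off mark [0.0003 0.0003] rms 0.0003 1616
```

View pics/c9.png

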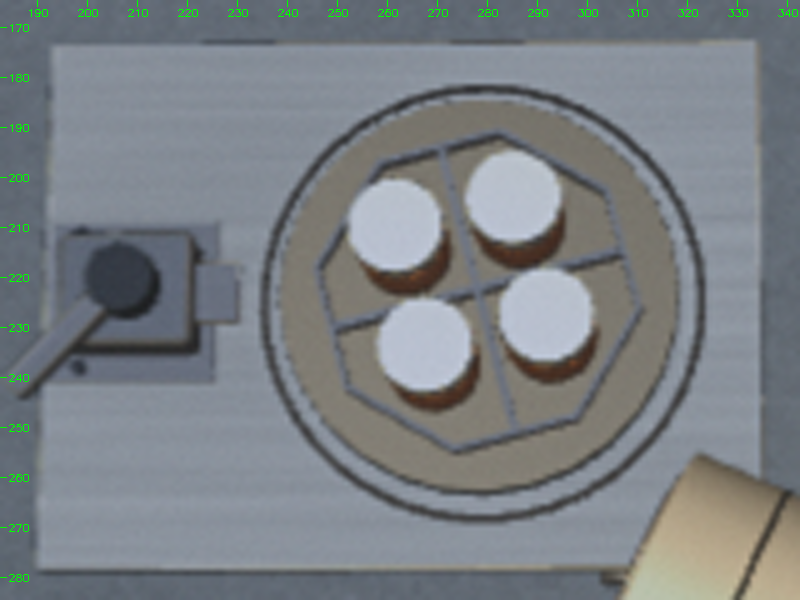

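Carrier measured 0.3 mm off the mark, and the ring is evenly visible all round. Now the bar.

```bash
python3 -m jog '[[[-0.002,0,-0.03,0,0,0,130],[-0.002,0,-0.055,0,0,0,130],[-0.002,0,-0.07,0,0,0,130],[-0.002,0,-0.08,0,0,0,130],[-0.002,0,-0.086,0,0,0,130],[-0.002,0,-0.086,0,0,0,130],[-0.002,0,-0.086,0,0,0,130],[-0.002,0,-0.086,0,0,0,130]]]';python3 -m jog '[[[0,0,0,0,0,0,255],[0,0,0,0,0,0,255],[0,0,0,0,0,0,255],[0,0,0,0,0,0,255],[0,0,0,0,0,0,255],[0,0,0,0,0,0,255],[0,0,0,0,0,0,255]]]'
```

```text
clock: 35.67
eef_pos: [0.6357, -0.3029, 0.016]
tool_rot: [0.707, -0.707, 0.002, -0.001]
ft_force: [0.3, -0.1, -0.3]
grip_width: 0.042
clock: 36.25
eef_pos: [0.6363, -0.3028, 0.0162]
tool_rot: [0.707, -0.707, 0.002, -0.001]
ft_force: [3.1, 0.2, 4.9]
grip_width: 0.0127
```

Bar gripped (reading 12.7 mm for the 14 mm shaft). Before fitting the fork I'll check the lever angle in a zoomed crop, with the predicted centre line overlaid.

```bash
python3 -c "
from h import *
im=cv2.imread('pics/t9raw.png');x0,y0,k=170,195,12
crop(im,x0,y0,234,y0+50,k,'c10.png')
c=cv2.imread('pics/c10.png')
for a,col in((135.9,(0,0,255)),(140.6,(255,0,0))):
  d=np.array([np.cos(np.radians(a)),np.sin(np.radians(a))])
  p=[proj([.563+r*d[0],.228+r*d[1],.146]) for r in(0,.075)]
  print(a,p)
  cv2.line(c,*[tuple(int(v) for v in ((q-[x0,y0]+.5)*k)) for q in p],col,1)
cv2.imwrite('pics/c10.png',c)"
```

```text
135.9 [array([206.27137085, 220.06349643]), array([184.52460492, 242.66234789])]
140.6 [array([206.27137085, 220.06349643]), array([186.40746575, 244.29403335])]
```

View pics/c10.png

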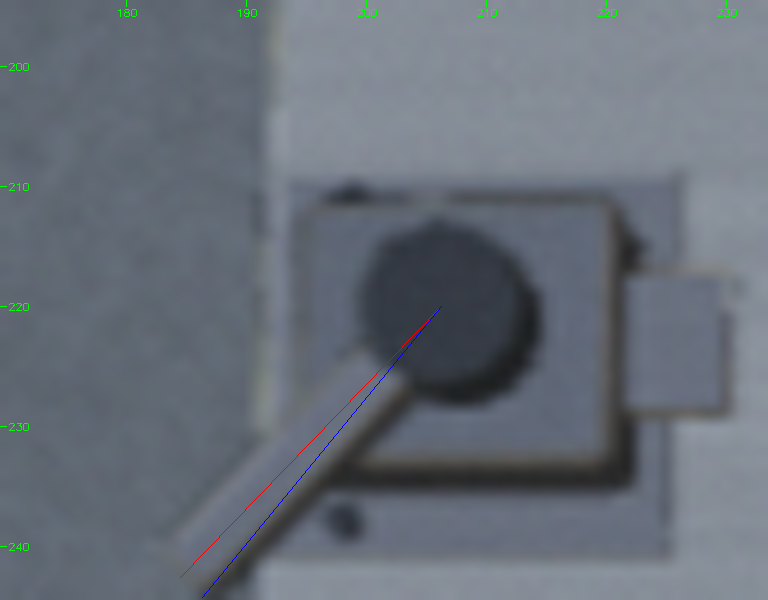

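```bash
python3 -m jog '[[[0,0,0.03,0,0,0,255],[0,0,0.07,0,0,0,255],[-0.01,0,0.1,0,0,-7,255],[-0.02,0,0.135,0,0,-14,255],[-0.03,0,0.17,0,0,-21,255],[-0.04,0,0.205,0,0,-28,255],[-0.05,0,0.24,0,0,-35,255],[-0.06,0.02,0.24,0,0,-42,255],[-0.06,0.05,0.24,0,0,-49,255],[-0.06,0.08,0.24,0,0,-56,255]]]';python3 -m jog '[[[-0.006,0.04,0,0,0,-7,255],[-0.012,0.08,0,0,0,-14,255],[-0.018,0.12,0,0,0,-21,255],[-0.024,0.16,0,0,0,-28,255],[-0.03,0.2,0,0,0,-35,255],[-0.036,0.24,0,0,0,-42,255],[-0.042,0.28,0,0,0,-49,255],[-0.048,0.32,0,0,0,-56,255],[-0.054,0.36,0,0,0,-63,255],[-0.06,0.4,0,0,0,-70,255]]]';python3 -m jog '[[[-0.01,0.03,0,0,0,-5,255],[-0.02,0.06,-0.01,0,0,-8.1,255],[-0.03,0.1,-0.03,0,0,-8.1,255],[-0.04,0.135,-0.05,0,0,-8.1,255],[-0.04,0.135,-0.07,0,0,-8.1,255],[-0.04,0.135,-0.07,0,0,-8.1,255],[-0.04,0.135,-0.07,0,0,-8.1,255],[-0.04,0.135,-0.07,0,0,-8.1,255],[-0.04,0.135,-0.07,0,0,-8.1,255],[-0.04,0.135,-0.07,0,0,-8.1,255]]]';python3 -m jog '[[[0,0,0,0,0,0,255],[0,0,0,0,0,0,255],[0,0,0,0,0,0,255],[0,0,0,0,0,0,255]]]';python3 -c "
from h import *
state()"
```

```text
clock: 37.08
eef_pos: [0.5727, -0.2224, 0.2536]
tool_rot: [-0.288, 0.958, 0.0, -0.001]
ft_force: [0.8, 0.6, -3.6]
grip_width: 0.0125
clock: 37.92
eef_pos: [0.5154, 0.1609, 0.2527]
tool_rot: [0.283, 0.959, -0.001, -0.001]
ft_force: [1.0, 0.6, -3.2]
grip_width: 0.0127
clock: 38.75
eef_pos: [0.4785, 0.2941, 0.1857]
tool_rot: [0.348, 0.937, 0.001, 0.001]
ft_force: [0.1, 0.4, -4.0]
grip_width: 0.0127
clock: 39.08
eef_pos: [0.4775, 0.2947, 0.1844]
tool_rot: [0.347, 0.938, 0.0, 0.0]
ft_force: [-0.0, -0.1, -2.1]
grip_width: 0.0127
{'clock': 39.0833, 'joint_pos': [0.5529, 0.3887, 0.0678, 1.2494, 0.0, 1.2624], 'eef_pos': [0.4775, 0.2947, 0.1844], 'tool_rot': [0.3474, 0.9377, 0.0002, 0.0002], 'ft_force': [-0.0004, -0.0703, -2.1204], 'grip_width': 0.0127}
```

```bash
python3 -m jog '[[[-0.001,0.017,0,0,0,-3.4,255],[-0.001,0.017,0,0,0,-3.4,255],[-0.001,0.017,0,0,0,-3.4,255],[-0.001,0.017,0,0,0,-3.4,255],[-0.001,0.017,0,0,0,-3.4,255],[-0.001,0.017,0,0,0,-3.4,255],[-0.001,0.017,0,0,0,-3.4,255],[-0.001,0.017,0,0,0,-3.4,255]]]';python3 -c "
from h import *
state();im=bot.camera('scene');im2=bot.camera('top')
a=cv2.resize(im[150:250,330:460],(585,450));b=cv2.resize(im2[190:270,165:235],(0,0),fx=3,fy=3)
out=np.zeros((450,800,3),np.uint8);out[:,:585]=a;out[:b.shape[0],588:588+b.shape[1]]=b;cv2.imwrite('pics/s11.png',out)"
```

```text
clock: 39.75
eef_pos: [0.4763, 0.3116, 0.1841]
tool_rot: [0.375, 0.927, -0.0, 0.0]
ft_force: [0.5, -0.4, -2.6]
grip_width: 0.0131
{'clock': 39.75, 'joint_pos': [0.5793, 0.4051, 0.0917, 1.2574, -0.0001, 1.3479], 'eef_pos': [0.4763, 0.3116, 0.1841], 'tool_rot': [0.3749, 0.9271, -0.0, 0.0], 'ft_force': [0.4783, -0.4173, -2.5986], 'grip_width': 0.0131}
```

View pics/s11.png

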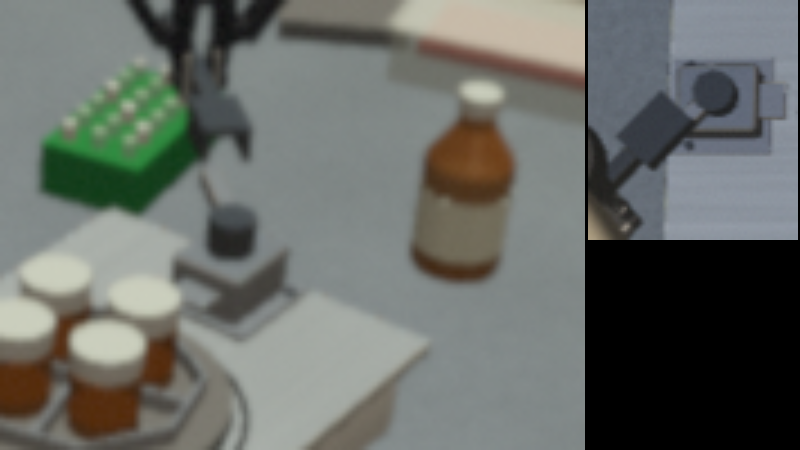

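```bash
python3 -c "
from h import *
a=np.radians(-44.1);d=np.array([np.cos(a),np.sin(a)]);n=np.array([-d[1],d[0]]);c=np.array([.4783,.3096])
exp=[proj([*(c+x*d+y*n),.198]) for x,y in((.095,.017),(.095,-.017),(.045,-.017),(.045,.017))]
print(np.round(exp,1).tolist())
im=bot.camera('top');g=im[200:260,170:215].max(2)
m=np.zeros((480,640),np.uint8);m[200:260,170:215]=(g<78)
n_,l,s,cc=cv2.connectedComponentsWithStats(m)
e=cv2.erode(m,np.ones((9,9),np.uint8));e=cv2.dilate(e,np.ones((9,9),np.uint8))&m
n_,l,s,cc=cv2.connectedComponentsWithStats(e)
for i in range(1,n_):
  print(s[i],cc[i].round(1),cv2.boxPoints(cv2.minAreaRect(np.argwhere(l==i)[:,::-1].astype(np.float32))).round(1).tolist())
"
```

```text
[[190.4, 217.9], [200.8, 227.6], [185.7, 243.2], [175.4, 233.5]]
[202 215  11  13 136] [207.1 220.9] [[202.0, 215.0], [212.0, 215.0], [212.0, 227.0], [202.0, 227.0]]
[178 225  19  20 312] [186.8 234.5] [[178.0, 225.0], [196.0, 225.0], [196.0, 244.0], [178.0, 244.0]]
```

```bash
cat > fit.py <<'E'
from h import *
import itertools
def fit(im,c,ang,zm,roi,thr=80,out=None):
    x0,y0,x1,y1=roi;k=4
    g=cv2.resize(im[y0:y1,x0:x1],None,fx=k,fy=k,interpolation=cv2.INTER_CUBIC).max(2)
    m=(g<thr)
    best=[]
    P=lambda p:((proj(p)-[x0,y0]+.5)*k)
    for da in np.arange(-4,4.1,2):
        a=np.radians(ang+da);d=np.array([np.cos(a),np.sin(a)]);n=np.array([-d[1],d[0]])
        for dx,dy in itertools.product(np.arange(-.012,.0121,.002),repeat=2):
            cc=c+[dx,dy];r=np.zeros(m.shape,np.uint8)
            for xa,xb,h in((.045,.095,.017),(.02,.045,.007)):
                q=np.array([P([*(cc+x*d+y*n),zm+z]) for x in(xa,xb) for y in(-h,h) for z in(-.013,.013)])
                cv2.fillConvexPoly(r,cv2.convexHull(q.astype(np.int32)),1)
            b=cv2.dilate(r,np.ones((17,17),np.uint8))
            s=(m&(r>0)).sum()-(m&(r==0)&(b>0)).sum()-((~m)&(r>0)).sum()
            best.append((s/r.sum(),da,dx,dy))
    best.sort(reverse=True);return best[:6]
E
python3 -c "
from fit import *
im=bot.camera('top');print(im[215:250:3,186].tolist(),im[240,200],im[236,192])
for t in(65,80,95):print(t,[np.round(b,3).tolist() for b in fit(im,np.array([.4783,.3096]),-44.1,.185,(165,195,225,265),t)][:4])
"
```

```text
[[118, 108, 99], [115, 107, 97], [114, 104, 96], [66, 58, 54], [68, 57, 53], [69, 59, 56], [69, 60, 57], [67, 59, 54], [67, 60, 56], [62, 55, 51], [38, 39, 38], [116, 108, 100]] [126 113 106] [57 51 48]Traceback (most recent call last):
  File "<string>", line 4, in <module>
    for t in(65,80,95):print(t,[np.round(b,3).tolist() for b in fit(im,np.array([.4783,.3096]),-44.1,.185,(165,195,225,265),t)][:4])
                                                                ~~~^^^^^^^^^^^^^^^^^^^^^^^^^^^^^^^^^^^^^^^^^^^^^^^^^^^^^^^^^^^
  File "fit.py", line 14, in fit
    q=np.array([P([*(cc+x*d+y*n),zm+z]) for x in(xa,xb) for y in(-h,h) for z in(-.013,.013)])
                ~^^^^^^^^^^^^^^^^^^^^^^
  File "fit.py", line 8, in <lambda>
    P=lambda p:((proj(p)-[x0,y0]+.5)*k)
                 ~~~~^^^
  File "h.py", line 9, in proj
    m=bot.camera_model(cam);T=m["T"];q=T[:3,:3].T@(np.array(p)-T[:3,3]);s=q[:2]/q[2]
ValueError: time passes only in moves, steps and waits
```

```bash
sed -i '2a M={n:bot.camera_model(n) for n in ("top","scene")}' h.py; sed -i 's/m=bot.camera_model(cam)/m=M[cam]/' h.py
python3 -c "
from fit import *
im=bot.camera('top');cv2.imwrite('pics/t11raw.png',im)
for t in(75,85):print(t,[np.round(b,3).tolist() for b in fit(im,np.array([.4783,.3096]),-44.1,.185,(165,195,225,265),t)][:4])
"
```

```text
75 [[0.697, -2.0, -0.004, 0.006], [0.686, 0.0, -0.004, 0.004], [0.685, 0.0, -0.006, 0.004], [0.684, 2.0, -0.006, 0.002]]
85 [[0.772, 0.0, -0.004, 0.004], [0.75, 2.0, -0.006, 0.002], [0.748, -2.0, -0.004, 0.006], [0.74, -2.0, -0.002, 0.004]]
```

```bash
python3 -m jog '[[[0.002,-0.002,-0.01,0,0,0,255],[0.002,-0.002,-0.02,0,0,0,255],[0.002,-0.002,-0.025,0,0,0,255],[0.002,-0.002,-0.029,0,0,0,255],[0.002,-0.002,-0.032,0,0,0,255],[0.002,-0.002,-0.032,0,0,0,255],[0.002,-0.002,-0.032,0,0,0,255]]]';python3 -m jog '[[[0,0,-0.003,0,0,0,255],[0,0,-0.006,0,0,0,255],[0,0,-0.009,0,0,0,255],[0,0,-0.012,0,0,0,255],[0,0,-0.012,0,0,0,255],[0,0,-0.012,0,0,0,255],[0,0,-0.012,0,0,0,255]]]'; python3 -c "
from fit import *
state();im=bot.camera('top');cv2.imwrite('pics/t12raw.png',im)
print([np.round(b,3).tolist() for b in fit(im,np.array([.4803,.3076]),-44.1,.14,(165,195,225,265),85)][:3])
"
```

```text
clock: 40.58
eef_pos: [0.4782, 0.3099, 0.1519]
tool_rot: [0.375, 0.927, -0.0, -0.0]
ft_force: [0.7, 0.7, -4.2]
grip_width: 0.013
clock: 41.17
eef_pos: [0.4784, 0.3099, 0.1401]
tool_rot: [0.375, 0.927, 0.0, 0.0]
ft_force: [0.1, 0.1, -3.1]
grip_width: 0.0128
{'clock': 41.1667, 'joint_pos': [0.5748, 0.4366, 0.0211, 1.1552, 0.0, 1.3433], 'eef_pos': [0.4784, 0.3099, 0.1401], 'tool_rot': [0.3748, 0.9271, 0.0, 0.0], 'ft_force': [0.0781, 0.0567, -3.1437], 'grip_width': 0.0128}
[[0.773, 0.0, -0.004, 0.004], [0.77, -2.0, -0.002, 0.006], [0.739, 2.0, -0.006, 0.002]]
```

```bash
python3 -c "
import numpy as np
c=np.array([.561,.230]);r=.115
P=lambda a:c+r*np.array([np.cos(np.radians(a)),np.sin(np.radians(a))])
for s in(136,170.5):print([(P(s+3.45*i)-P(s)).round(4).tolist() for i in range(1,11)])
"
```

```text
[[-0.0047, -0.0051], [-0.009, -0.0105], [-0.013, -0.0162], [-0.0167, -0.022], [-0.02, -0.0281], [-0.0229, -0.0344], [-0.0254, -0.0408], [-0.0276, -0.0474], [-0.0294, -0.0541], [-0.0307, -0.0609]]
[[-0.0009, -0.0069], [-0.0015, -0.0138], [-0.0016, -0.0207], [-0.0013, -0.0276], [-0.0005, -0.0345], [0.0006, -0.0413], [0.0022, -0.0481], [0.0041, -0.0547], [0.0065, -0.0612], [0.0092, -0.0676]]
```

```bash
python3 -m jog '[[[-0.0047,-0.0051,0,0,0,5,255],[-0.009,-0.0105,0,0,0,10,255],[-0.013,-0.0162,0,0,0,14,255],[-0.0167,-0.022,0,0,0,18,255],[-0.02,-0.0281,0,0,0,21.5,255]]]'; python3 -c "
from fit import *
state()"
```

```text
clock: 41.63
eef_pos: [0.4603, 0.2839, 0.1409]
tool_rot: [0.194, 0.981, 0.003, 0.002]
ft_force: [4.0, 5.3, -8.0]
grip_width: 0.0123
{'clock': 41.6333, 'joint_pos': [0.5515, 0.3772, -0.0687, 1.1184, 0.0022, 0.9422], 'eef_pos': [0.4603, 0.2839, 0.1409], 'tool_rot': [0.1941, 0.981, 0.003, 0.0016], 'ft_force': [3.9517, 5.3076, -7.9557], 'grip_width': 0.0123}
```

```bash
python3 -m jog '[[[-0.0029,-0.0063,0,0,0,3.5,255],[-0.0054,-0.0127,0,0,0,7,255],[-0.0076,-0.0193,0,0,0,10.5,255],[-0.0094,-0.026,0,0,0,14,255],[-0.0107,-0.0328,0,0,0,17.5,255]]]'; python3 -c "
from fit import *
state();im=bot.camera('top');cv2.imwrite('pics/t13raw.png',im)
print([np.round(b,3).tolist() for b in fit(im,np.array([.448,.247]),-1.5,.14,(165,195,225,275),85)][:3])
"
```

```text
clock: 42.05
eef_pos: [0.4484, 0.2501, 0.1407]
tool_rot: [0.043, 0.999, 0.002, 0.001]
ft_force: [0.7, 2.6, -3.8]
grip_width: 0.0125
{'clock': 42.05, 'joint_pos': [0.5077, 0.3292, -0.1403, 1.0981, 0.002, 0.593], 'eef_pos': [0.4484, 0.2501, 0.1407], 'tool_rot': [0.0426, 0.9991, 0.0017, 0.0008], 'ft_force': [0.662, 2.5983, -3.7929], 'grip_width': 0.0125}
[[0.628, -4.0, -0.002, 0.002], [0.626, -4.0, -0.004, 0.002], [0.626, -4.0, -0.002, 0.004]]
```

```bash
python3 -m jog '[[[-0.0009,-0.0069,0,0,0,3.5,255],[-0.0015,-0.0138,0,0,0,7,255],[-0.0016,-0.0207,0,0,0,10.5,255],[-0.0013,-0.0276,0,0,0,14,255],[-0.0005,-0.0345,0,0,0,17.5,255]]]';python3 -m jog '[[[0.0011,-0.0068,0,0,0,3.5,255],[0.0027,-0.0136,0,0,0,7,255],[0.0046,-0.0202,0,0,0,10.5,255],[0.007,-0.0267,0,0,0,14,255],[0.0097,-0.0331,0,0,0,17,255],[0.0097,-0.0331,0,0,0,17,255],[0.0097,-0.0331,0,0,0,17,255],[0.0097,-0.0331,0,0,0,17,255]]]'; python3 -c "
from fit import *
state();im=bot.camera('top');cv2.imwrite('pics/t14raw.png',im)
print([np.round(b,3).tolist() for b in fit(im,np.array([.459,.179]),29,.14,(165,195,225,290),85)][:3])
carrier(im);print([(a,w(a,.158).round(4)) for a,_ in jars(im)][:6])
"
```

```text
clock: 42.52
eef_pos: [0.4472, 0.2141, 0.1405]
tool_rot: [-0.109, 0.994, -0.0, 0.0]
ft_force: [-1.3, -2.1, -2.6]
grip_width: 0.0127
clock: 43.18
eef_pos: [0.4566, 0.1805, 0.1401]
tool_rot: [-0.253, 0.967, -0.001, -0.0]
ft_force: [-0.4, -5.3, -1.8]
grip_width: 0.0129
{'clock': 43.1833, 'joint_pos': [0.3778, 0.2915, -0.1957, 1.0846, -0.0021, -0.134], 'eef_pos': [0.4566, 0.1805, 0.1401], 'tool_rot': [-0.2531, 0.9674, -0.0011, -0.0003], 'ft_force': [-0.416, -5.3249, -1.8142], 'grip_width': 0.0129}
[[-0.346, -4.0, 0.012, -0.012], [-0.352, -4.0, 0.01, -0.012], [-0.37, -4.0, 0.012, -0.01]]
carrier [0.5337 0.1222 0.1602] off mark [-0.0258  0.0657] rms 0.01872 5975
[(array([285.1, 203.8]), array([0.5949, 0.0363, 0.158 ])), (array([261.5, 209.5]), array([0.5825, 0.0931, 0.158 ])), (array([291.7, 227.4]), array([0.5368, 0.0216, 0.158 ])), (array([188.5, 230.7]), array([0.5358, 0.2684, 0.158 ])), (array([267.4, 233.3]), array([0.5241, 0.0797, 0.158 ])), (array([193.1, 469.3]), array([-0.0103,  0.2552,  0.158 ]))]
```

```bash
python3 -m jog '[[[-0.001,0.003,0,0,0,-3,255],[-0.002,0.006,0,0,0,-6,255],[-0.004,0.011,0,0,0,-9.5,255],[-0.004,0.011,0,0,0,-9.5,255],[-0.004,0.011,0,0,0,-9.5,255],[-0.004,0.011,0,0,0,-9.5,255],[-0.004,0.011,0,0,0,-9.5,255]]]'; python3 -c "
from fit import *
im=bot.camera('top');cv2.imwrite('pics/t15raw.png',im)
print([np.round(b,3).tolist() for b in fit(im,np.array([.4546,.1896]),19.9,.14,(165,195,225,290),85)][:3])
a=cv2.resize(im[190:280,165:245],None,fx=6,fy=6,interpolation=2);cv2.imwrite('pics/s16.png',a)"
```

```text
clock: 43.82
eef_pos: [0.4519, 0.193, 0.1399]
tool_rot: [-0.174, 0.985, 0.001, -0.001]
ft_force: [-3.4, 2.0, -3.6]
grip_width: 0.0125
[[0.064, -4.0, -0.012, -0.012], [0.06, -4.0, -0.01, -0.012], [0.048, -4.0, -0.008, -0.012]]
```

```bash
python3 -m jog '[[[0,0,0.006,0,0,0,255],[0,0,0.012,0,0,0,255],[0,0,0.018,0,0,0,255],[0,0,0.024,0,0,0,255],[0,0,0.04,0,0,0,255],[0,0,0.07,0,0,0,255],[0,0,0.11,0,0,0,255],[-0.02,-0.02,0.12,0,0,0,255],[-0.04,-0.06,0.12,0,0,0,255],[-0.04,-0.1,0.12,0,0,0,255]]]'; python3 -m jog '[[[0.01,-0.04,0,0,0,7,255],[0.02,-0.08,0,0,0,14,255],[0.03,-0.12,0,0,0,21,255],[0.04,-0.16,0,0,0,28,255],[0.05,-0.2,0,0,0,35,255],[0.06,-0.22,0,0,0,42,255],[0.06,-0.22,0,0,0,49,255],[0.06,-0.22,0,0,0,56,255],[0.06,-0.22,0,0,0,63,255],[0.06,-0.22,0,0,0,70,255]]]';python3 -c "
from fit import *
state();im=bot.camera('top');cv2.imwrite('pics/t17raw.png',im);carrier(im)
for n in('t9raw','t17raw'):
  g=cv2.imread('pics/'+n+'.png').astype(int)
  print(n,[(int(1000*y),g[tuple(np.round(proj([.5595+.0201*y,.0565+.9998*y,.1055])).astype(int)[::-1])].tolist()) for y in np.arange(.078,.131,.004)])
  for th in(135.9,178.85,198.9):
    t=np.radians(th);print(th,[g[tuple(np.round(proj([.563+r*np.cos(t),.228+r*np.sin(t),.146])).astype(int)[::-1])].sum().item() for r in(.03,.04,.05,.06,.07)])
"
```

```text
clock: 44.7
eef_pos: [0.4124, 0.0939, 0.263]
tool_rot: [-0.176, 0.984, 0.0, 0.003]
ft_force: [0.1, -1.1, -4.2]
grip_width: 0.0129
clock: 45.53
eef_pos: [0.4742, -0.1279, 0.2615]
tool_rot: [-0.679, 0.734, -0.002, 0.001]
ft_force: [-0.4, -0.3, -3.8]
grip_width: 0.0129
{'clock': 45.5333, 'joint_pos': [-0.2634, 0.2112, 0.0248, 1.3804, -0.0003, -1.757], 'eef_pos': [0.4742, -0.1279, 0.2615], 'tool_rot': [-0.6793, 0.7339, -0.0018, 0.0009], 'ft_force': [-0.4347, -0.3457, -3.773], 'grip_width': 0.0129}
carrier [0.5598 0.0567 0.0981] off mark [0.0003 0.0002] rms 0.00038 1566
t9raw [(78, [122, 112, 107]), (82, [113, 121, 125]), (86, [113, 122, 126]), (90, [114, 122, 126]), (94, [112, 121, 125]), (98, [117, 121, 122]), (102, [144, 133, 126]), (106, [90, 84, 83]), (110, [154, 145, 136]), (114, [154, 144, 137]), (118, [143, 133, 127]), (122, [125, 110, 102]), (126, [126, 112, 105]), (130, [124, 110, 103])]
135.9 [344, 343, 338, 336, 333]
178.85 [304, 283, 338, 432, 442]
198.9 [299, 156, 338, 433, 433]
t17raw [(78, [122, 110, 106]), (82, [114, 123, 128]), (86, [115, 124, 127]), (90, [137, 128, 123]), (94, [127, 112, 105]), (98, [125, 110, 104]), (102, [125, 110, 103]), (106, [126, 112, 104]), (110, [128, 111, 105]), (114, [125, 112, 104]), (118, [125, 110, 104]), (122, [127, 113, 106]), (126, [128, 112, 106]), (130, [127, 113, 106])]
135.9 [325, 313, 416, 316, 331]
178.85 [295, 282, 341, 435, 444]
198.9 [351, 340, 344, 343, 344]
```

Lever closed: the tongue tip reads about 90 mm from the mark, the lever lies along its closed line, and the carrier is 0.4 mm off. Now I'll return the bar.

```bash
python3 -m jog '[[[0.025,-0.026,0,0,0,4.5,255],[0.05,-0.052,0,0,0,4.5,255],[0.075,-0.078,0,0,0,4.5,255],[0.1,-0.104,0,0,0,4.5,255],[0.125,-0.13,0,0,0,4.5,255],[0.15,-0.156,-0.02,0,0,4.5,255],[0.16,-0.167,-0.06,0,0,4.5,255],[0.16,-0.167,-0.1,0,0,4.5,255],[0.16,-0.167,-0.14,0,0,4.5,255],[0.16,-0.167,-0.17,0,0,4.5,255]]]'; python3 -m jog '[[[0,0,0,0,0,0,255],[0,0,0,0,0,0,255],[0,0,0,0,0,0,255],[0,0,0,0,0,0,255],[0,0,0,0,0,0,255],[0,0,0,0,0,0,255]]]';python3 -c "
from fit import *
state();im=bot.camera('top');print([np.round(b,3).tolist() for b in fit(im,np.array([.636,-.297]),90,.093,(360,160,440,230),85)][:3])"
```

```text
clock: 46.42
eef_pos: [0.6323, -0.2939, 0.0864]
tool_rot: [-0.705, 0.709, 0.001, -0.0]
ft_force: [-1.8, -0.3, -5.0]
grip_width: 0.0126
clock: 46.92
eef_pos: [0.6344, -0.2942, 0.0932]
tool_rot: [-0.706, 0.708, -0.002, 0.001]
ft_force: [-0.4, -0.2, -3.7]
grip_width: 0.0125
{'clock': 46.9167, 'joint_pos': [-0.4342, 0.7195, 0.3833, 1.2294, -0.0, -2.0018], 'eef_pos': [0.6344, -0.2942, 0.0932], 'tool_rot': [-0.706, 0.7082, -0.0025, 0.0009], 'ft_force': [-0.4277, -0.167, -3.6853], 'grip_width': 0.0125}
[[0.285, 4.0, 0.004, 0.0], [0.281, 2.0, 0.0, -0.002], [0.28, -4.0, -0.006, 0.002]]
```

```bash
python3 -m jog '[[[0,0,-0.02,0,0,0,255],[0,0,-0.04,0,0,0,255],[0,0,-0.055,0,0,0,255],[0,0,-0.062,0,0,0,255],[0,0,-0.068,0,0,0,255],[0,0,-0.072,0,0,0,255],[0,0,-0.072,0,0,0,255],[0,0,-0.072,0,0,0,255]]]';python3 -m jog '[[[0,0,-0.001,0,0,0,255],[0,0,-0.003,0,0,0,255],[0,0,-0.004,0,0,0,255],[0,0,-0.004,0,0,0,255],[0,0,-0.004,0,0,0,255],[0,0,-0.004,0,0,0,255]]]'
```

```text
clock: 47.63
eef_pos: [0.6334, -0.2938, 0.019]
tool_rot: [-0.706, 0.708, -0.001, 0.0]
ft_force: [0.3, 0.1, -3.0]
grip_width: 0.0126
clock: 48.13
eef_pos: [0.6339, -0.294, 0.0161]
tool_rot: [-0.706, 0.708, -0.001, 0.001]
ft_force: [-0.9, 1.1, 5.7]
grip_width: 0.0125
```

Upward force at the same height as the pick, so the bar is on the tray floor. I release it, lift away and park clear of everything.

```bash
python3 -m jog '[[[0,0,0.001,0,0,0,140],[0,0,0.001,0,0,0,140],[0,0,0.001,0,0,0,140],[0,0,0.001,0,0,0,140],[0,0,0.001,0,0,0,140],[0,0,0.02,0,0,0,140],[0,0,0.05,0,0,0,140],[0,0,0.09,0,0,0,140],[-0.02,0,0.13,0,0,0,140],[-0.04,0,0.17,0,0,0,140]]]';python3 -m jog '[[[-0.04,0,0.02,0,0,0,140],[-0.08,0,0.04,0,0,0,140],[-0.12,0,0.06,0,0,0,140],[-0.16,0,0.06,0,0,0,140],[-0.2,0,0.06,0,0,0,140],[-0.24,0,0.06,0,0,0,140],[-0.24,0,0.06,0,0,0,140],[-0.24,0,0.06,0,0,0,140],[-0.24,0,0.06,0,0,0,140],[-0.24,0,0.06,0,0,0,140]]]';python3 -c "
from fit import *
state();im=bot.camera('top');carrier(im);cv2.imwrite('pics/fin.png',im)
print([(a,w(a,.158).round(4)) for a,_ in jars(im)][:6])
s=bot.camera('scene')
o=np.zeros((600,800,3),np.uint8);o[:480,:]=cv2.resize(im[150:310,180:475],(800,434))[:480] if 0 else cv2.copyMakeBorder(cv2.resize(im[150:310,180:475],(800,434)),0,46,0,0,0)
cv2.imwrite('pics/fin_v.png',np.vstack([cv2.resize(im[155:300,180:475],(560,275)),cv2.resize(s[150:395,220:475],(560,325)[::1])]))"
```

```text
clock: 48.97
eef_pos: [0.5956, -0.2932, 0.1795]
tool_rot: [-0.706, 0.708, 0.0, -0.0]
ft_force: [0.5, -0.1, 1.2]
grip_width: 0.0384
clock: 49.8
eef_pos: [0.3569, -0.294, 0.2389]
tool_rot: [-0.706, 0.708, -0.001, 0.0]
ft_force: [0.4, 0.2, 0.9]
grip_width: 0.0384
{'clock': 49.8, 'joint_pos': [-0.6892, 0.1653, -0.091, 1.313, 0.0002, -2.2576], 'eef_pos': [0.3569, -0.294, 0.2389], 'tool_rot': [-0.7062, 0.708, -0.0007, 0.0002], 'ft_force': [0.4449, 0.223, 0.8864], 'grip_width': 0.0384}
carrier [0.5599 0.0567 0.098 ] off mark [0.0004 0.0002] rms 0.0003 1548
[(array([285.1, 203.8]), array([0.5949, 0.0363, 0.158 ])), (array([261.5, 209.5]), array([0.5825, 0.0931, 0.158 ])), (array([291.6, 227.3]), array([0.537 , 0.0219, 0.158 ])), (array([267.4, 233.3]), array([0.5241, 0.0797, 0.158 ])), (array([487.3, 277.6]), array([ 0.4036, -0.4358,  0.158 ])), (array([323.4, 418.6]), array([ 0.0942, -0.0408,  0.158 ]))]
```

View pics/fin_v.png

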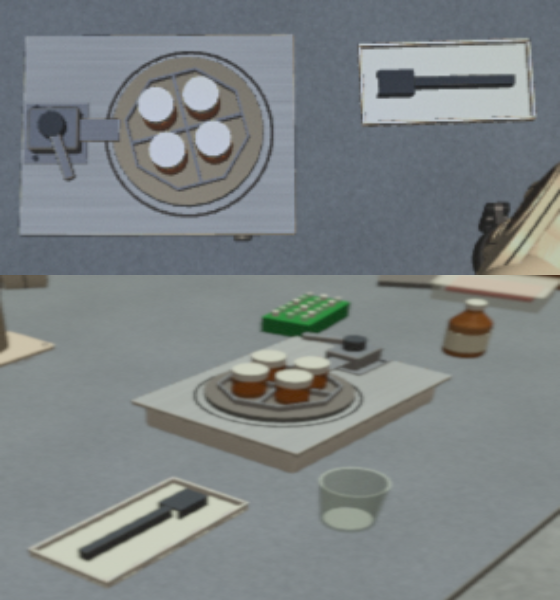

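The final view shows all four jars standing in the centred carrier and the lever closed over to the carrier side. The bar lies flat in its tray with the fork to +y, and the arm is clear. I'm handing the job in.

```bash
python3 -c "
from workcell import bot
print(bot.job_done())"
```

```text
the job is handed in; nothing more can be done
None
```

I finished the whole task and handed it in at about 50 s on the robot's clock. The hand-in gives no verdict, so these are my own last checks.

- **Jars:** all four stand upright in their own compartments. The cap positions measured from the camera are the same before and after the clamping.
- **Carrier:** two taps at the rim centred it. It measured about 0.4 mm off the mark at the end.
- **Lever:** the bar's fork threw it past the dead point. The tongue tip measured about 90 mm from the mark, and the lever lay along its fully closed line. Only the bar was brought to the lever; the fingers held the bar's shaft. I had no direct reading of finger contact with the lever.
- **Bar:** it lies flat in the tray with the fork to +y, and the arm is parked clear of everything.
- **Bystanders:** the bottle, rack and beaker look unmoved in the last picture, judged by eye only. The tip box was outside that view, so I have no final check on it.

Some checks failed or disagreed:
- **Carrier detector:** it gave wrong values whenever the arm covered the carrier. I used the jar caps then, and measured the carrier again once the arm was clear.
- **Bar position fit:** it was unreliable once the lever was near closed and over the tray. I relied on the forces and arm poses there instead.
- **Bar in the grip:** it sat about 5 mm further back along its length than planned, which did no harm.
- **Knocked jar:** I saw no jar displaced. One reading that suggested it came from the arm blocking the view.

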